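Hang the washed key trays to dry and start the timer

ROBOT

A 6-joint arm with a two-finger parallel gripper is mounted at the origin on a cart in front of the work surface, level with it; the furniture and walls round the work are solid. World frame = base frame: x ahead of the robot, y to its left, z up, the work surface at z = 0. Lengths are in m, angles in rad, forces in N, time in s.
With the tool pointing down it reaches from about 0.35 to 0.85 m from the base axis. Payload 8.1 kg.
Tool frame: the origin (TCP) lies at the very end of the fingers, on their centre line; the grasp point (between the pads) lies robot.grip_point_offset behind it (robot.grip_point_offset is the distance from the TCP to the grasp point, in m); z points along the fingers, y is the line along which they close (so a half turn about z gives the same grasp; the last joint's range is limited). The gripper opens to 93 mm and grips with 3 to 60 N. Pads are 15 mm wide; open, the fingers measure 128 mm over their backs; the gripper's body (75 mm by 188 mm) begins 65 mm behind the grasp point.
Start: joints at [-1.371, 0.13, 1.488, -0, 1.523, -0.085], TCP at [0.169, -0.576, 0.179] pointing down, gripper open.
Joint ranges: [-2.96, 2.96], [-0.89, 2.26], [0.02, 2.5], [-1.34, 4.48], [0, 2.73], [-2.66, 2.66]. Speed limits (rad/s): [2.39, 2.39, 2.79, 3.14, 3.14, 3.14].

INTERFACE

Orientations are given as a rotation vector (axis times angle).
In Python, from plant import robot, eyes gives the robot as it stands. The module is installed in compiled form; this text tells all that it offers.
- The arm moves only by the tool apply_moves, never from a script. Its argument "steps" is one flat list of numbers, 7 for each row, row after row: the shift along the tool's x, y, z in units of 30 mm (1.0 is 30 mm), then the turn, a rotation vector about the tool's x, y, z in units of 6 degrees (1.0 is 6 degrees), then the opening in per cent of the stroke, from 0 (shut) to 100 (fully open). In form: [dx, dy, dz, ax, ay, az, fingers, dx, dy, dz, ax, ay, az, fingers, ...]. A call has 1 to 12 rows; each row shifts and turns the commanded pose from where the row before left it, along the tool's axes as they then stand; what a row does not reach is not made up. A row lasts 1/12 s, in which the tool goes at most 41.7 mm and 7.16 degrees, less where a joint would pass 70% of its speed; a pose out of reach is approached as far as the arm can. A call is refused whole if a number of a shift passes 1 or a number of a turn 1, either way. A call with a gripper value outside its range is refused whole. The fingers move at their own pace and stop on an object; "grip_force" is the grip in N (left out, the last holds). Time passes only in rows, so rows that do not move let the fingers close. It gives the time, the measured TCP pose, the force, the opening and the grip force at its end, in the units of the state.
- robot.read_state(): the state, without advancing time (a new reading comes with each control period).
- eyes.read_camera(name): name is "scene" or "top" or "wrist"; returns the picture (384x512x3 uint8, red, green, blue); there is no depth.
- eyes.calibration(name): a dict with "K" (3x3 intrinsics, pixels), "k1" (the pictures are not rectified: a ray, as slopes to the right and down, at radius r is drawn at 1 + k1 r^2 times it, then the intrinsics apply), "R" (3x3) and "t" (3): a world point X has camera coordinates R X + t. Camera axes: x right, y down, z forward; pixel columns grow to the right and rows downward; lengths in m; the calibration is good to about 2 mm. A picture is of the moment at which its call begins: read the wrist's pose just before it. calibration takes no time and is no camera call; for the wrist camera it gives the pose at the moment of the call.
- robot.close_job(): hands the job in; it is judged then, once.
Trained networks look in the newest picture that a camera, given by its name, has taken for a name from the list of things; names that differ only in an ending like _2 or _b are one class to them, and where a whole thing is asked for, a point or a joint stands for the part that bears it (a point fixed in the world has none). Each returns a list of dicts, best first, with "conf" (0 to 1); they miss things now and then, are a little off and sometimes report something else, mostly with a low value. They report only what shows in the picture. A call takes as long as a camera call. They do not tell look-alikes from the thing itself.
- eyes.search_frame(camera, thing): "rect" ([left, top, width, height] in pixels, round what is visible of it).
- eyes.place_of(camera, thing): "xy" ([column, row] in pixels: a listed point, or the origin of a listed thing).
The state is a dict: "t": time; "q": joint angles; "dq": joint speeds; "joint_torque": joint torques, N m; "tool_pos": TCP position; "orientation": TCP orientation; "force": force on the tool from outside, world axes, zero at the start; "wrist_torque": the same for the moment, N m; "opening": finger opening in m; "gripper_force": force on a finger pad.
Only numpy, scipy, OpenCV 4.12 (cv2) and the standard library are available. Lean on these libraries where they do the work, as an engineer would, in place of code of your own. Each camera call takes 0.05 s, during which the arm holds its last target. There are 200 camera calls.

TASK

Hang every drying tray that is on the bench from the drying station's rail: hook an S-hook from the stand over the rail for each tray and hang the tray level by its wire bail in the hook's lower curl. When all of them hang, gently slide the loaded carriage to its right-hand end stop, then pick up the stylus, press the recessed timer button home with its pin, let the button spring back and lay the stylus down on the bench. Leave the tin, the jar and the spool alone.

Things in the scene. Friction and masses are not known exactly. Their poses are not given: they have to be found in the camera images.
- station: fixed drying station. Origin: 3 mm above the bench, under the middle of the carriage's travel; x points back (to the white warm-air box: front at x=115 mm, 170 mm tall), y to its left along the slide. Bed 75 (x) x 344 (y) mm; grey timer box at its left end (y=208 to 292 mm, front at x=40 mm, 114 mm tall)
- carriage (a joint): position of the aluminium carriage along the station's slide: 0 at the left (loading) end, 0.08 m at the right end stop, growing to the station's -y. About 2.5 N of friction; stays where it is left
- rail_mid (a point): centre of the carriage's round steel rail (radius 6 mm), 238 mm above the bench; the rail runs along this frame's y, from post to post (y=-114 to +114 mm free); x points to the back. The carriage's foot below it reaches up to 47 mm above the bench. Hung trays reach 90 mm in front of the rail: filling it from right to left keeps the way free
- carriage_handle (a point): centre of the black grip tab on top of the carriage's left post: 24 (x) x 10 (y) x 34 (z) mm, its lower 3 mm in the post; its top is 15 mm above this point
- recess (a point): centre of the mouth of the 16 mm square recess in the front of the timer box, 73 mm above the bench. The button lies inside; it is pressed along this frame's +x
- button_face (a point): centre of the button's face (13 mm across, black), 6 mm inside the recess when out; moves in along x as it is pressed
- timer_button (a joint): travel of the timer's start button: 0 out, 0.006 m fully pressed; springs back; 1.5 N to start it, 4.5 N fully pressed
- stand_bar (a point): centre of the round steel bar (radius 6 mm, along this frame's y, 136 mm free between its arms, 175 mm above the bench) of the fixed steel stand that holds the spare hooks; the arms come from behind (+x), so that hooks come off to -x. The stand's base is 100 x 160 x 10 mm
- stylus: aluminium stylus lying on the bench, 10 x 10 mm square handle 90 mm long (x=-65 to +25 mm) with a steel pin 5 mm thick and 40 mm long at its +x end. Origin: centre of its underside, 65 mm from the pin's end; x along the pin. 0.03 kg
- powder_tin: tin, 48 mm across, 51 mm tall, a bystander; origin under its centre
- grease_jar: small jar with a blue lid, 32 mm across, 36 mm tall, a bystander; origin under its centre
- solder_spool: small white spool, 28 mm across, 26 mm tall, a bystander; origin under its centre
- hook_a: S-hook of steel strip, 10 mm wide (its y), 4 mm thick, bent in its xz plane; all three alike (more under hook_b, hook_c). Starts on the stand's bar, its x along the bar's x within a few degrees. Origin: centre of the upper bend, which opens downward, inner radius 11 mm: free end on +x, down to z=-5; shank on -x. Underside of the bend, where a bar bears, at z=+10.4 (bar centre at z=+4.4). 0.07 kg
- hook_a_curl (a point): top of the bottom of hook_a's lower curl, 88.4 mm below its origin, where a bail rests (wire centre 3 mm above it)
- hook_b: S-hook like hook_a. Shank (mm): down at x=-13 to z=-36, slants to x=+13 at z=-52, then the lower curl: centre z=-78, opens upward, inner half width 11, free end at x=-13 with its top at z=-73, lowest z=-93. So a bail comes in from -x at about z=-62, between free end and slant, to x=0, then down. Finger tab on the crown: 22 (x) x 10 (y) mm, z=13 to 45, centre z=29
- hook_b_curl (a point): top of the bottom of hook_b's lower curl, 88.4 mm below its origin, where a bail rests (wire centre 3 mm above it)
- hook_c: S-hook like hook_a. To go on or off a bar it is held about 25 mm above its seated height and moved along its x (on: to +x; off: to -x, 30 mm or more), its free end passing over the bar and its slanted shank under it, then lowered. Seated unloaded it hangs nearly upright and swings
- hook_c_curl (a point): top of the bottom of hook_c's lower curl, 88.4 mm below its origin, where a bail rests (wire centre 3 mm above it)
- tray_a: aluminium tray with a round padded instrument key fixed in it; may be absent. Origin: on the underside, below the bail. Body x=-36 to +48, 46 wide (y), 22 tall (mm); grey grip 28 (x) x 10 (y) x 28 mm, z=4 to 32, on a neck in front, centre x=-75: there the gripper is clear of the rail. Rigid wire bail, radius 3: top bar along y at z=72 (wire centre), straight for 33. Balanced on the bail. 0.13 kg; starts on the 3 mm thick mat
- tray_a_bail (a point): middle of the top bar of tray_a's bail (wire centre)
- tray_b: aluminium tray with a brass hinge rod fixed in it; may be absent. Origin: on the underside, below the bail. Body x=-36 to +48, 46 wide (y), 22 tall (mm); grey grip 28 (x) x 10 (y) x 28 mm, z=4 to 32, on a neck in front, centre x=-75: there the gripper is clear of the rail. Rigid wire bail, radius 3: top bar along y at z=72 (wire centre), straight for 33. Balanced on the bail. 0.13 kg; starts on the 3 mm thick mat
- tray_b_bail (a point): middle of the top bar of tray_b's bail (wire centre)
- tray_c: aluminium tray with a padded instrument key with an arm fixed in it; may be absent. Origin: on the underside, below the bail. Body x=-36 to +48, 46 wide (y), 22 tall (mm); grey grip 28 (x) x 10 (y) x 28 mm, z=4 to 32, on a neck in front, centre x=-75: there the gripper is clear of the rail. Rigid wire bail, radius 3: top bar along y at z=72 (wire centre), straight for 33. Balanced on the bail. 0.13 kg; starts on the 3 mm thick mat
- tray_c_bail (a point): middle of the top bar of tray_c's bail (wire centre)
Not all that is in view belongs to the job. Leave any blue look-alike of the hook_a alone.

How it is judged:
By the outcome, as a careful person would: the job done as asked, in the order asked, and still so for the second after the job is handed in, with the robot touching nothing.
Of tray_a, tray_b, tray_c only 2 to 3 are there at a start; the rules pass over those that are not, and their reading is None.
At some moment in a run one of stylus, tray_a, tray_b, tray_c may be knocked a few centimetres aside while the robot is not near it.
It also fails if it takes over 210 s, if anything falls off the work surface, if the arm or the gripper's body presses on something with over 40 N, if the wrist force passes 120 N, or if a joint passes its speed limit or range.

## Working session

There is one attempt and no reset: what is moved stays moved. The work goes in short steps, Python scripts to look and compute and a tool call to move; the robot and the scene stay as the last step left them, time stands still between calls to the robot, and variables do not carry over. Pictures are saved under pics/ and viewed, at most 14 in all, crops included, and the job is handed in when it is done.

Besides the shell and the picture viewer there is one more tool, called after ">>>" in YAML: its name, and indented under it one key for each argument. apply_moves: Moves the arm, as the interface text tells. Its arguments: {"type":"object","properties":{"steps":{"type":"array"},"grip_force":{"type":"number"}},"required":["steps"]}

```bash
mkdir -p pics; ls; cat > h.py <<'E'
import numpy as np, cv2
from plant import robot, eyes
from scipy.spatial.transform import Rotation as Rn
def ray(cam,uv):
    c=eyes.calibration(cam);K=np.array(c["K"]);k=c["k1"];R=np.array(c["R"]);t=np.array(c["t"])
    d=np.array([(uv[0]-K[0,2])/K[0,0],(uv[1]-K[1,2])/K[1,1]]);u=d.copy()
    for _ in range(20): u=d/(1+k*(u@u))
    v=R.T@np.array([u[0],u[1],1.]);return -R.T@t, v/np.linalg.norm(v)
def atz(cam,uv,z):
    o,v=ray(cam,uv);return o+v*(z-o[2])/v[2]
def tri(obs):
    A=0;b=0
    for cam,uv in obs:
        o,v=ray(cam,uv);P=np.eye(3)-np.outer(v,v);A=A+P;b=b+P@o
    return np.linalg.solve(A,b)
def proj(cam,X):
    c=eyes.calibration(cam);K=np.array(c["K"]);p=np.array(c["R"])@np.asarray(X,float)+np.array(c["t"])
    u=p[:2]/p[2];u=u*(1+c["k1"]*(u@u));return K[:2,:2]@u+K[:2,2]
def shot(cam,name):
    im=eyes.read_camera(cam);cv2.imwrite(f"pics/{name}.png",im[:,:,::-1]);return im
E
cat > a.py <<'E'
from h import *
np.set_printoptions(precision=4,suppress=True)
s=robot.read_state();print(s["t"],s["tool_pos"],s["orientation"],robot.grip_point_offset)
for c in("scene","top"):
    shot(c,c+"0")
    cal=eyes.calibration(c);print(c,-np.array(cal["R"]).T@cal["t"],np.array(cal["K"])[0,0],np.array(cal["R"])[2])
E
python3 a.py
```

```text
pics
0.0 [ 0.1685 -0.5752  0.1779] [-3.1079 -0.4457  0.0002] 0.0188
scene [ 0.0597 -0.8935  1.0475] 426.52851294195904 [ 0.3716  0.6599 -0.653 ]
top [ 0.4743 -0.035   1.4437] 353.12118373402234 [ 0.0512  0.031  -0.9982]
```

View pics/scene0.png

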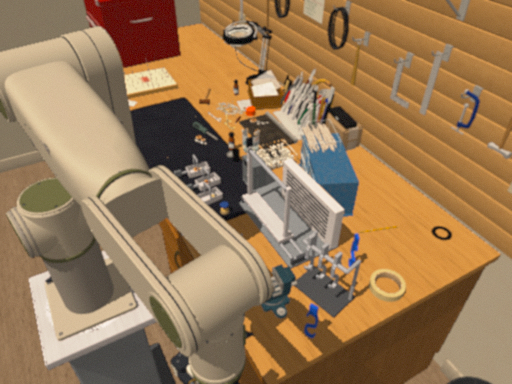

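View pics/top0.png

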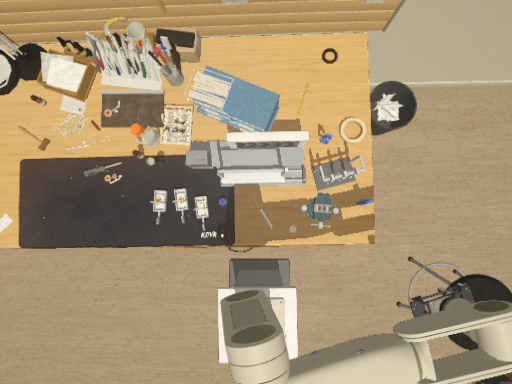

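```bash
cat > b.py <<'E'
from h import *
for c in("scene","top"):
    eyes.read_camera(c)
    for n in["station","rail_mid","carriage_handle","recess","stand_bar","stylus","hook_a","hook_a_curl","tray_a","tray_a_bail","tray_b","tray_c"]:
        r=eyes.place_of(c,n);print(c,n,[(np.round(x["xy"],1).tolist(),round(x["conf"],2)) for x in r])
E
python3 b.py
```

```text
scene station [([271.3, 229.6], 0.89), ([246.5, 142.4], 0.47)]
scene rail_mid [([265.6, 168.5], 0.95)]
scene carriage_handle [([246.4, 139.8], 0.88)]
scene recess [([247.0, 167.6], 0.8)]
scene stand_bar [([326.7, 257.0], 0.91)]
scene stylus [([206.3, 172.2], 0.72)]
scene hook_a [([334.1, 266.4], 0.76), ([353.8, 242.9], 0.65), ([324.2, 256.3], 0.63), ([309.6, 248.0], 0.63), ([312.4, 313.3], 0.48), ([192.4, 158.4], 0.48), ([196.6, 173.5], 0.47)]
scene hook_a_curl [([310.0, 334.2], 0.73), ([333.7, 288.6], 0.5), ([349.4, 268.7], 0.44), ([222.7, 212.5], 0.43)]
scene tray_a [([206.3, 182.1], 0.8), ([197.0, 170.4], 0.6), ([206.9, 198.1], 0.58), ([337.0, 265.2], 0.15)]
scene tray_a_bail [([201.6, 171.7], 0.75)]
scene tray_b [([206.3, 182.1], 0.8), ([197.0, 170.4], 0.6), ([206.9, 198.1], 0.58), ([337.0, 265.2], 0.15)]
scene tray_c [([206.3, 182.1], 0.8), ([197.0, 170.4], 0.6), ([206.9, 198.1], 0.58), ([337.0, 265.2], 0.15)]
top station [([261.0, 175.1], 0.63)]
top rail_mid []
top carriage_handle [([216.9, 172.2], 0.86), ([356.4, 167.7], 0.62), ([259.9, 214.3], 0.29)]
top recess [([196.2, 162.9], 0.74)]
top stand_bar [([343.0, 175.2], 0.65)]
top stylus [([261.5, 214.3], 0.42)]
top hook_a [([329.1, 180.3], 0.63), ([355.5, 168.7], 0.59), ([326.0, 137.2], 0.56), ([366.4, 200.3], 0.37)]
top hook_a_curl [([324.6, 142.4], 0.65), ([348.5, 176.0], 0.38), ([359.3, 201.6], 0.38)]
top tray_a [([161.4, 201.9], 0.89), ([180.7, 199.3], 0.74), ([204.1, 206.6], 0.52)]
top tray_a_bail [([156.0, 203.0], 0.65), ([176.0, 198.3], 0.53), ([343.4, 173.9], 0.46)]
top tray_b [([161.4, 201.9], 0.89), ([180.7, 199.3], 0.74), ([204.1, 206.6], 0.52)]
top tray_c [([161.4, 201.9], 0.89), ([180.7, 199.3], 0.74), ([204.1, 206.6], 0.52)]
```

Scene: the station is at the centre, the stand with hooks at (335,275), and three trays at (160–200, 200) in the top view. Blue look-alike hooks are at (326,137) and (365,201) in the top view. The stylus is near (264,214). Zooming in.

```bash
cat > c.py <<'E'
import cv2
i=cv2.imread('pics/top0.png')[120:250,140:380];cv2.imwrite('pics/topz.png',cv2.resize(i,None,fx=3.3,fy=3.3,interpolation=cv2.INTER_CUBIC))
i=cv2.imread('pics/scene0.png')[130:345,160:380];cv2.imwrite('pics/scz.png',cv2.resize(i,None,fx=2.75,fy=2.75,interpolation=cv2.INTER_CUBIC))
E
python3 c.py
python3 - <<'E'
from h import *
np.set_printoptions(precision=4,suppress=True)
print("rail x tri? handle",tri([("scene",(246.4,139.8)),("top",(216.9,172.2))]))
print("recess",tri([("scene",(247,167.6)),("top",(196.2,162.9))]),"recess at z", atz("scene",(247,167.6),.073),atz("top",(196.2,162.9),.073))
print("rail_mid scene z.238",atz("scene",(265.6,168.5),.238))
print("stand",tri([("scene",(326.7,257)),("top",(343,175.2))]),atz("scene",(326.7,257),.175),atz("top",(343,175.2),.175))
print("station",atz("scene",(271.3,229.6),.003),atz("top",(261,175.1),.003))
for p in [(161.4,201.9),(180.7,199.3),(204.1,206.6)]: print("tray",atz("top",p,.003))
for p in [(334.1,266.4),(324.2,256.3),(309.6,248)]: print("hook scene",atz("scene",p,.171))
for p in [(329.1,180.3),(355.5,168.7)]: print("hook top",atz("top",p,.171))
print("stylus",atz("top",(261.5,214.3),0))
E
```

```text
rail x tri? handle [0.5915 0.1194 0.2844]
recess [0.65   0.2279 0.0784] recess at z [0.6494 0.2359 0.073 ] [0.6546 0.2271 0.073 ]
rail_mid scene z.238 [0.598  0.0127 0.238 ]
stand [ 0.59   -0.3245  0.1678] [ 0.5894 -0.3306  0.175 ] [ 0.586  -0.3207  0.175 ]
station [ 0.6008 -0.0292  0.003 ] [ 0.608  -0.0259  0.003 ]
tray [0.5054 0.3862 0.003 ]
tray [0.5147 0.3059 0.003 ]
tray [0.4831 0.2094 0.003 ]
hook scene [ 0.5897 -0.3636  0.171 ]
hook scene [ 0.5874 -0.3228  0.171 ]
hook scene [ 0.5699 -0.2792  0.171 ]
hook top [ 0.5689 -0.2713  0.171 ]
hook top [ 0.6089 -0.367   0.171 ]
stylus [ 0.4479 -0.0251  0.    ]
```

View pics/topz.png

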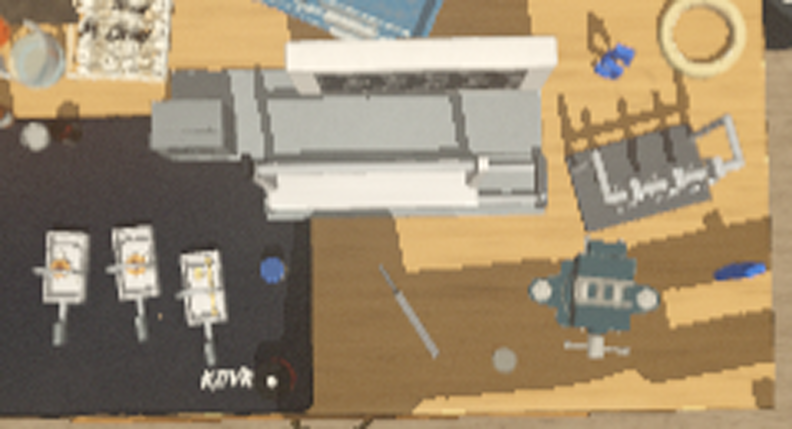

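View pics/scz.png

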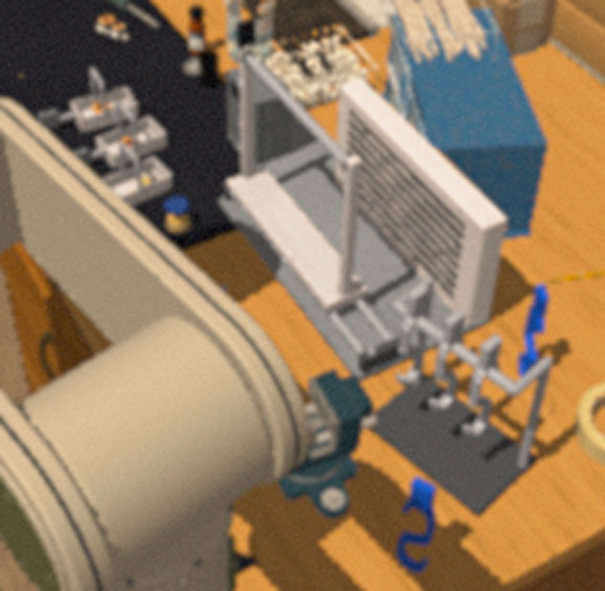

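Top zoom: the trays' grips point toward the robot (−x), the stylus pin points up-left, and the stand bar is yawed about 13°. Hooks sit on the bar at zoomed (600–700, 180). Next I need the wrist camera's geometry and a move helper.

```bash
cat >> h.py <<'E'
def tool():
    s=robot.read_state();R=Rn.from_rotvec(s["orientation"]).as_matrix();return s,np.array(s["tool_pos"]),R
def go(p,a,quiet=0):
    "shift and turn needed to tcp p, tool down with x_tool at yaw a(deg); print: turn units; shift in units in final frame"
    s,p0,R=tool();a=np.deg2rad(a)
    Rt=np.array([[np.cos(a),np.sin(a),0],[np.sin(a),-np.cos(a),0],[0,0,-1]])
    w=Rn.from_matrix(R.T@Rt).as_rotvec(degrees=True)/6
    print("t",round(s["t"],2),"turn",w.round(2),"shift(final frame)",(Rt.T@(np.array(p)-p0)/.03).round(2),"(cur frame)",(R.T@(np.array(p)-p0)/.03).round(2))
E
python3 - <<'E'
from h import *
np.set_printoptions(precision=4,suppress=True)
s,p,R=tool();c=eyes.calibration("wrist");Rc=np.array(c["R"]);o=-Rc.T@c["t"]
print("cam in tool",R.T@(o-p),"fwd",R.T@Rc[2],"right",R.T@Rc[0],c["K"][0][0])
print("stand edge dirs: bar ends",[atz("top",(140+x/3.3,120+y/3.3),.175) for x,y in((603,200),(740,165))])
print("rail",[atz("top",(140+x/3.3,120+y/3.3),.238) for x,y in((262,160),(480,160))])
print("stylus",[atz("top",(140+x/3.3,120+y/3.3),.005) for x,y in((380,264),(436,355))])
go([.53,-.33,.42],13)
E
```

```text
cam in tool [ 0.0717 -0.0008 -0.2052] fwd [-0.2578  0.0015  0.9662] right [ 0.0009  1.     -0.0013] 271.06358177741095
stand edge dirs: bar ends [array([ 0.568 , -0.2478,  0.175 ]), array([ 0.6032, -0.397 ,  0.175 ])]
rail [array([0.6119, 0.1153, 0.238 ]), array([ 0.6073, -0.1115,  0.238 ])]
stylus [array([ 0.5065, -0.0003,  0.005 ]), array([ 0.3936, -0.0672,  0.005 ])]
t 1.4 turn [-0.   -0.    0.55] shift(final frame) [13.58 -5.27 -8.04] (cur frame) [13.86 -4.48 -8.04]
```

```bash
python3 -c "
from h import *
go([.60,-.32,.40],13)"
```

```text
t 1.4 turn [-0.   -0.    0.55] shift(final frame) [15.93 -5.07 -7.37] (cur frame) [16.2  -4.14 -7.37]
```

>>> apply_moves:
  steps: [0.5, 0, -1, 0, 0, 0, 100, 0.8, -0.3, -1, 0, 0, 0, 100, 0.9, -0.35, -0.9, 0, 0, 0, 100, 1, -0.35, -0.7, 0, 0, 0, 100, 1, -0.35, -0.6, 0, 0, 0, 100, 1, -0.35, -0.6, 0, 0, 0, 100, 1, -0.35, -0.5, 0, 0, 0, 100, 1, -0.35, -0.5, 0, 0, 0, 100, 1, -0.35, -0.5, 0, 0, 0, 100, 1, -0.35, -0.5, 0, 0, 0, 100, 1, -0.35, -0.3, 0, 0, 0.2, 80, 1, -0.35, -0.3, 0, 0, 0.35, 60]
  grip_force: 20

```text
t: 2.4
tool_pos: [0.4607, -0.3715, 0.4023]
orientation: [3.12, 0.355, 0.002]
force: [0.5, -0.1, 0.1]
opening: 0.0839
gripper_force: 0.0
```

>>> apply_moves:
  steps: [1, -0.2, 0, 0, 0, 0, 40, 1, -0.2, 0, 0, 0, 0, 40, 1, -0.2, 0, 0, 0, 0, 40, 0.8, -0.2, 0, 0, 0, 0, 40, 0.5, 0, 0, 0, 0, 0, 40, 0, 0, 0, 0, 0, 0, 40, 0, 0, 0, 0, 0, 0, 40]

```text
t: 2.98
tool_pos: [0.5801, -0.3197, 0.4001]
orientation: [-3.12, -0.358, 0.002]
force: [-0.6, 0.2, -0.6]
opening: 0.0391
gripper_force: 0.0
```

```bash
cat > w.py <<'E'
import sys
from h import *
np.set_printoptions(precision=4,suppress=True)
s,p,R=tool();print(s["t"],p,np.rad2deg(np.arctan2(R[1,0],R[0,0])),s["opening"])
shot("wrist",sys.argv[1])
for a in sys.argv[2:]:
    n,z=a.split(":")
    for x in eyes.place_of("wrist",n): print(n,np.round(x["xy"],1),round(x["conf"],2),atz("wrist",x["xy"],float(z)))
E
python3 w.py w1 hook_a:.171 stand_bar:.175 hook_a_curl:.082
```

```text
2.9833 [ 0.5801 -0.3197  0.4001] 13.09546422050795 0.0391157895870949
hook_a [297.7 215.8] 0.73 [ 0.5132 -0.4065  0.171 ]
hook_a [229.6 165.3] 0.69 [ 0.5718 -0.2765  0.171 ]
hook_a [256.8  67.8] 0.65 [ 0.7227 -0.2867  0.171 ]
hook_a [257.8 157.8] 0.63 [ 0.5938 -0.3182  0.171 ]
stand_bar [261.5 162.6] 0.57 [ 0.5881 -0.3257  0.175 ]
hook_a_curl [260.   74.1] 0.84 [ 0.7291 -0.2916  0.082 ]
hook_a_curl [291.4 203.3] 0.78 [ 0.5081 -0.4084  0.082 ]
hook_a_curl [279.8 155.1] 0.6 [ 0.5971 -0.3617  0.082 ]
```

View pics/w1.png

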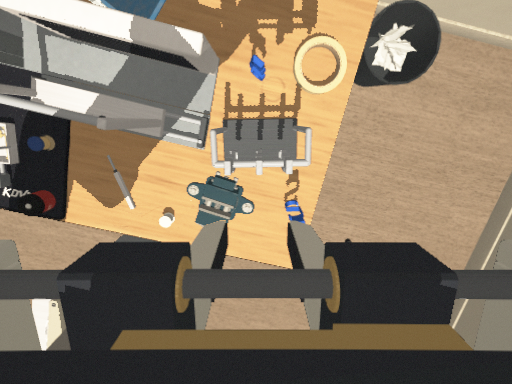

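```bash
python3 -c "
import cv2
i=cv2.imread('pics/w1.png')[110:185,200:320];cv2.imwrite('pics/w1z.png',cv2.resize(i,None,fx=6,fy=6,interpolation=cv2.INTER_CUBIC))"
```

```text
(no output)
```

View pics/w1z.png

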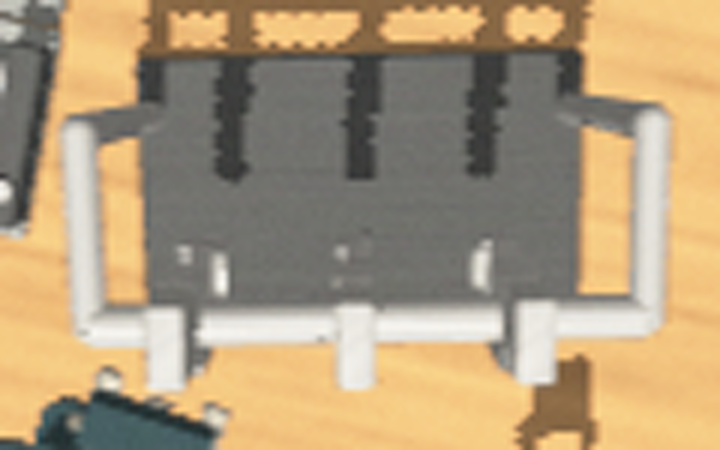

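The crop shows three tabs with top-face centres at zoomed (166,347), (356,346) and (535,342). The bar runs (85,327)–(655,315).

```bash
python3 - <<'E'
from h import *
np.set_printoptions(precision=4,suppress=True)
f=lambda x,y:(200+x/6,110+y/6)
for p in((166,347),(356,346),(535,342)): print("tab",atz("wrist",f(*p),.2156))
for p in((85,330),(655,317)): print("bar",atz("wrist",f(*p),.181))
# rail etc from this view
for n,z in(("rail_mid",.238),("carriage_handle",.284),("recess",.073),("stylus",0),("tray_a",.003)):
    for x in eyes.place_of("wrist",n): print(n,np.round(x["xy"],1),round(x["conf"],2),atz("wrist",x["xy"],z))
go([.5717,-.2765,.28],13)
E
```

```text
tab [ 0.5752 -0.2775  0.2156]
tab [ 0.5858 -0.3224  0.2156]
tab [ 0.5965 -0.3645  0.2156]
bar [ 0.5684 -0.2536  0.181 ]
bar [ 0.6054 -0.3989  0.181 ]
rail_mid [ 11.5 102.3] 0.66 [0.6   0.006 0.238]
rail_mid [ 43.3 198.7] 0.19 [ 0.4784 -0.0362  0.238 ]
recess [280.  154.7] 0.22 [ 0.5973 -0.3627  0.073 ]
stylus [122.9 182.7] 0.79 [ 0.4476 -0.0368  0.    ]
stylus [262.3 164.2] 0.33 [ 0.5608 -0.337   0.    ]
tray_a [  3.6 141.2] 0.68 [0.4832 0.2204 0.003 ]
t 3.43 turn [ 0. -0. -0.] shift(final frame) [ 0.08 -1.49  4.04] (cur frame) [ 0.08 -1.49  4.04]
```

```bash
python3 -c "
from h import *
go([.575,-.2775,.19],14)"
```

```text
t 3.43 turn [ 0.   -0.   -0.17] shift(final frame) [ 0.21 -1.42  7.04] (cur frame) [ 0.18 -1.43  7.04]
```

>>> apply_moves:
  steps: [0.1, -0.7, 0.6, 0, 0, -0.17, 32, 0.11, -0.72, 0.8, 0, 0, 0, 32, 0, 0, 1, 0, 0, 0, 32, 0, 0, 1, 0, 0, 0, 32, 0, 0, 1, 0, 0, 0, 32, 0, 0, 0.8, 0, 0, 0, 32, 0, 0, 0.7, 0, 0, 0, 32, 0, 0, 0.6, 0, 0, 0, 32, 0, 0, 0.54, 0, 0, 0, 32, 0, 0, 0, 0, 0, 0, 32, 0, 0, 0, 0, 0, 0, 0, 0, 0, 0, 0, 0, 0, 0]

```text
t: 4.43
tool_pos: [0.5763, -0.2776, 0.1912]
orientation: [3.117, 0.384, 0.002]
force: [-0.3, 0.2, 0.4]
opening: 0.0205
gripper_force: 0.0
```

>>> apply_moves:
  steps: [0, 0, 0, 0, 0, 0, 0, 0, 0, 0, 0, 0, 0, 0, 0, 0, 0, 0, 0, 0, 0]
  grip_force: 25

```text
t: 4.68
tool_pos: [0.5764, -0.2776, 0.1911]
orientation: [3.117, 0.384, 0.002]
force: [0.4, 0.2, -0.5]
opening: 0.002
gripper_force: 0.0
```

```bash
python3 w.py w2 hook_a:.171 stand_bar:.175
```

```text
4.6833 [ 0.5764 -0.2776  0.1911] 14.037610952960875 0.002039001021918929
hook_a [305.1 201.9] 0.95 [ 0.5903 -0.3162  0.171 ]
hook_a [359.9 206.4] 0.86 [ 0.5979 -0.3635  0.171 ]
hook_a [301.   34.2] 0.78 [ 0.7135 -0.2759  0.171 ]
hook_a [255.7 208. ] 0.66 [ 0.5745 -0.2761  0.171 ]
stand_bar [315.1 210.1] 0.77 [ 0.5863 -0.3255  0.175 ]
stand_bar [ 89.1 113.1] 0.29 [ 0.6193 -0.1318  0.175 ]
```

View pics/w2.png

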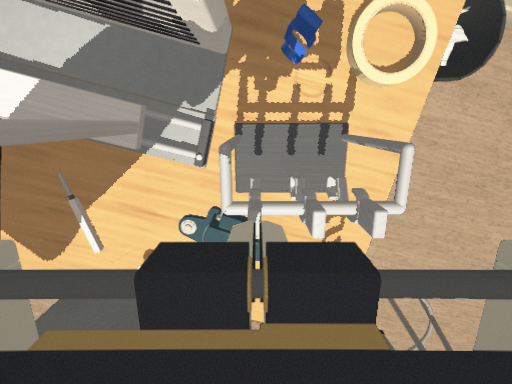

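The fingers look shut at (257,230), and the middle and right tabs are at (315,215) and (370,215). Zooming in on the first hook.

```bash
python3 -c "
import cv2
i=cv2.imread('pics/w2.png')[160:260,200:320];cv2.imwrite('pics/w2z.png',cv2.resize(i,None,fx=6,fy=6,interpolation=cv2.INTER_CUBIC))
from h import *
s=robot.read_state();print(s['opening'],s['gripper_force'],proj('wrist',[.5764,-.2776,.191]),proj('wrist',[.575,-.2775,.2156]),proj('wrist',[.564,-.2775,.2156]))"
```

```text
0.000353012229285683 0.0 [258.11893634 213.97368861] [257.68589939 227.19117049] [253.95814828 241.04779627]
```

View pics/w2z.png

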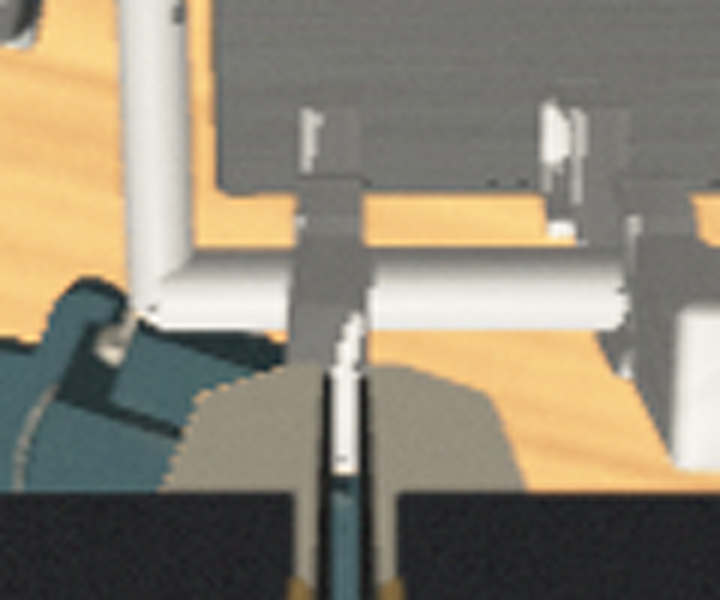

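```bash
python3 - <<'E'
from h import *
np.set_printoptions(precision=4,suppress=True)
P=lambda x:print(x,proj("wrist",x).round(1), ((proj("wrist",x)-[200,160])*6).round(0))
for x in([.5858,-.3224,.2156],[.5965,-.3645,.2156],[.5684,-.2536,.175],[.575,-.2775,.2156],[.575,-.2775,.184],[.5764,-.2776,.191],[.5764+.0075,-.2776+.002,.191]):P(x)
E
python3 -c "
import cv2
i=cv2.imread('pics/w2.png')[180:270,290:410];cv2.imwrite('pics/w2y.png',cv2.resize(i,None,fx=6,fy=6,interpolation=cv2.INTER_CUBIC))"
```

```text
[0.5858, -0.3224, 0.2156] [322.7 227.8] [736. 407.]
[0.5965, -0.3645, 0.2156] [384.1 227.6] [1105.  406.]
[0.5684, -0.2536, 0.175] [228.5 209.9] [171. 300.]
[0.575, -0.2775, 0.2156] [257.7 227.2] [346. 403.]
[0.575, -0.2775, 0.184] [257.5 212.7] [345. 316.]
[0.5764, -0.2776, 0.191] [258.1 214. ] [349. 324.]
[0.5839, -0.2756, 0.191] [258.  204.7] [348. 268.]
```

View pics/w2y.png

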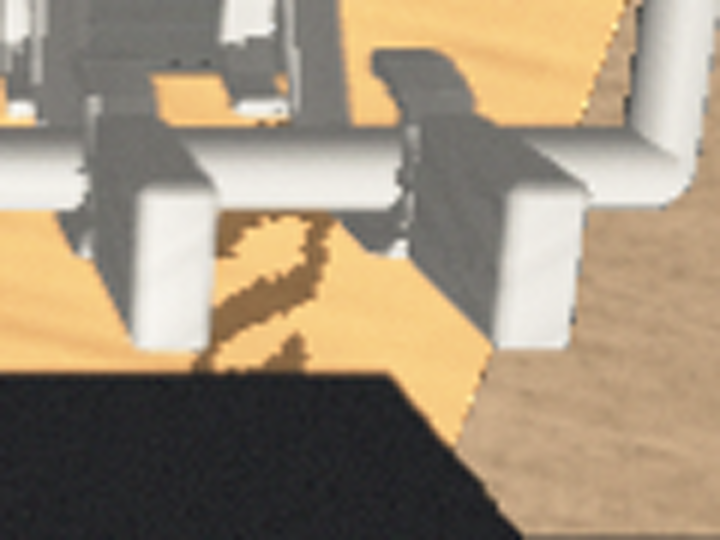

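Findings: the tab tops really are at z≈0.2156. By the image, the fingertips appear at about z≈0.22–0.23, some 30–40 mm short of the stated TCP, so the fingers closed above the tab. I'll open, descend in steps and feel for it.

>>> apply_moves:
  steps: [0, 0, 0, 0, 0, 0, 32, 0, 0, 0, 0, 0, 0, 32, 0, -0.07, 0, 0, 0, 0, 32, 0, 0, 0, 0, 0, 0, 32, 0, 0, 0.2, 0, 0, 0, 32, 0, 0, 0.2, 0, 0, 0, 32, 0, 0, 0, 0, 0, 0, 32]
  grip_force: 10

```text
t: 5.42
tool_pos: [0.5745, -0.2747, 0.1755]
orientation: [-3.116, -0.384, 0.003]
force: [0.4, -0.1, 0.2]
opening: 0.0298
gripper_force: 0.0
```

```bash
python3 w.py w3; python3 -c "
from h import *
print(robot.read_state()['force'])
i=cv2.imread('pics/w3.png')[150:250,200:320];cv2.imwrite('pics/w3z.png',cv2.resize(i,None,fx=6,fy=6,interpolation=cv2.INTER_CUBIC))
s,p,R=tool()
for z in(0,.02,.03,.04,.05):
  for y in(-.015,.015): print(z,(proj('wrist',p+R@[.0075,y,-z])-[200,150])*6)"
```

```text
5.4167 [ 0.5745 -0.2747  0.1755] 14.03689861844161 0.029761070368070536
[-0.15656629  1.38239507 -0.2085764 ]
0 [232.61461168 330.00839384]
0 [459.770555   330.11460815]
0.02 [221.94561724 379.69899154]
0.02 [471.57045125 379.80547075]
0.03 [215.77691967 408.4245022 ]
0.03 [478.39280165 408.53036183]
0.04 [208.92952468 440.30613965]
0.04 [485.96557789 440.41065926]
0.05 [201.28465385 475.89546181]
0.05 [494.42007947 475.99768611]
```

View pics/w3z.png

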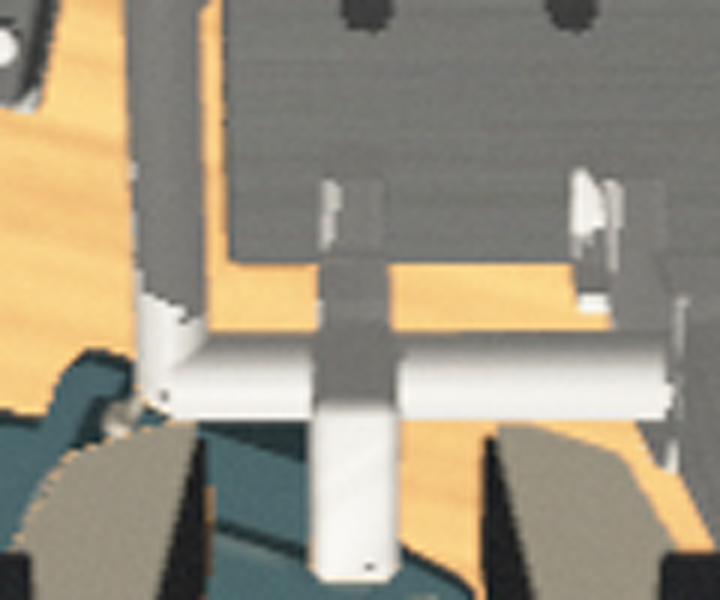

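Clear now: the fingers straddle tab 1 (zoomed x 315–395, fingers at 205 and 482). The real tips sit about 37 mm behind the stated TCP, so I'll apply that offset.

>>> apply_moves:
  steps: [0.05, 0.05, 0.2, 0, 0, 0, 32, 0, 0, 0.2, 0, 0, 0, 32, 0, 0, 0.17, 0, 0, 0, 32, 0, 0, 0, 0, 0, 0, 0, 0, 0, 0, 0, 0, 0, 0, 0, 0, 0, 0, 0, 0, 0, 0, 0, 0, 0, 0, 0, 0]
  grip_force: 25

```text
t: 6.05
tool_pos: [0.5773, -0.2764, 0.161]
orientation: [3.118, 0.384, 0.001]
force: [-0.0, -0.9, -0.6]
opening: 0.0099
gripper_force: 25.0
```

>>> apply_moves:
  steps: [0, 0, -0.3, 0, 0, 0, 0, 0, 0, -0.3, 0, 0, 0, 0, 0, 0, -0.25, 0, 0, 0, 0, -0.4, 0, 0, 0, 0, 0, 0, -0.5, 0, 0, 0, 0, 0, 0, -0.5, 0, 0, 0, 0, 0, 0, -0.2, 0, -0.7, 0, 0, 0, 0, 0, 0, -1, 0, 0, 0.5, 0, 0, 0, -1, 0, 0, 0.5, 0, 0, -0.5, -1, 0, 0, 0.5, 0, 0, -0.8, -1, 0, 0, 0.5, 0, 0, -0.8, -1, 0, 0, 0.5, 0]

```text
t: 7.05
tool_pos: [0.5251, -0.225, 0.3599]
orientation: [3.141, -0.033, 0.002]
force: [0.4, -0.5, -0.7]
opening: 0.0096
gripper_force: 25.0
```

```bash
python3 -c "
from h import *
go([.58,.0,.44],-1)
print(robot.read_state()['force'],robot.read_state()['opening'])"
```

```text
t 7.05 turn [ 0.01 -0.01 -0.03] shift(final frame) [ 1.7  -7.53 -2.67] (cur frame) [ 1.68 -7.54 -2.67]
[ 0.41832638 -0.46645724 -0.67688874] 0.009629204140215815
```

>>> apply_moves:
  steps: [0, -0.5, -0.7, 0, 0, 0, 0, 0, -0.8, -0.7, 0, 0, 0, 0, 0.1, -0.9, -0.6, 0, 0, 0, 0, 0.2, -0.9, -0.4, 0, 0, 0, 0, 0.3, -0.9, -0.3, 0, 0, 0, 0, 0.3, -0.9, 0, 0, 0, 0, 0, 0.3, -0.9, 0, 0, 0, 0, 0, 0.3, -0.9, 0, 0, 0, 0, 0, 0.2, -0.8, 0, 0, 0, 0, 0, 0, 0, 0, 0, 0, 0, 0, 0, 0, 0, 0, 0, 0, 0]

```text
t: 7.97
tool_pos: [0.5804, 0.0001, 0.4392]
orientation: [3.141, -0.022, 0.002]
force: [-0.2, -0.9, -0.0]
opening: 0.0098
gripper_force: 25.0
```

```bash
python3 w.py w4 rail_mid:.238 carriage_handle:.2844 recess:.073 tray_a:.003 tray_a_bail:.075 stylus:0
```

```text
7.9667 [0.5804 0.0001 0.4392] -0.8174362979404106 0.009786655569504019
rail_mid [250.2 150.6] 0.8 [0.6099 0.0083 0.238 ]
carriage_handle [165.2 160.8] 0.96 [0.603  0.1199 0.2844]
recess [149.8 124.4] 0.91 [0.6492 0.215  0.073 ]
tray_a [131.9 187.9] 0.83 [0.5007 0.3028 0.003 ]
tray_a [ 96.2 188.5] 0.75 [0.5007 0.3888 0.003 ]
tray_a [168.3 193.2] 0.69 [0.4859 0.2162 0.003 ]
tray_a_bail [113.1 192.8] 0.6 [0.5075 0.3103 0.075 ]
tray_a_bail [167.2 160.3] 0.28 [0.5758 0.1867 0.075 ]
```

View pics/w4.png

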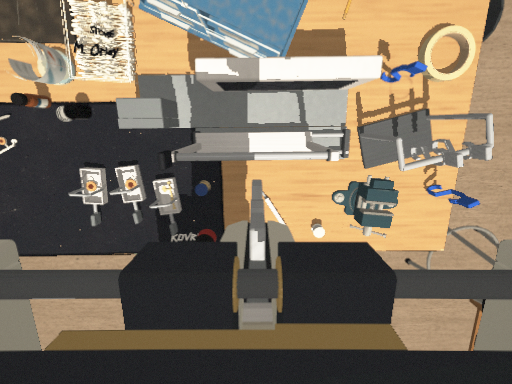

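w4: the rail is a bright strip at row ~156, cols 178–335. The handle is at (165,160), the trays at (95,187), (131,187) and (167,193), and the stylus at (273,210). I'll measure the rail line numerically.

```bash
python3 - <<'E'
from h import *
np.set_printoptions(precision=4,suppress=True,linewidth=200)
i=cv2.imread('pics/w4.png').mean(2)
for c in range(170,350,12): print(c,i[146:166,c-1:c+2].mean(1).astype(int))
print(i[150:170,155:180].astype(int)[::2])
for x in([.61,.1153+.01,.238],[.61,-.1053,.238],[.603,.12,.2994],[.6,-.105,.238]): print(proj("wrist",x))
E
```

```text
170 [47 50 47 47 41 40 51 52 69 72 58 54 38 39 32 26 25 22 24 26]
182 [ 49  68 120 125 125 124 122 111 114 119 126 121 116 114 108  51  49  48  51  50]
194 [122 120 120 120 120 115  89 113 114 118 130 120 115 112 104  37  27  30  31  29]
206 [148 144 147 145 144 144 137 113 115 119 132 119 116 112 104  37  29  25  29  28]
218 [150 145 145 146 145 143 126 114 117 120 133 119 115 110  83  30  22  24  24  24]
230 [153 149 147 147 149 144 129 114 117 124 130 118 115 108 101 102  99 101 102  98]
242 [155 150 147 149 149 145 120 114 118 126 125 118 113 109  96 102  99 100 102 100]
254 [251 250 249 250 250 248 130 129 150 177 178 183 174 167 169 185 185 187 187 186]
266 [251 250 249 250 250 248 131 152 186 223 229 241 230 219 168 184 187 188 187 183]
278 [251 250 249 250 250 230 127 157 191 226 231 236 228 224 192 185 185 188 188 186]
290 [250 250 249 250 250 233 130 162 196 227 234 234 226 214 190 185 184 186 185 180]
302 [251 251 249 250 250 204 133 167 200 226 239 233 226 200 189 186 185 185 184 185]
314 [120 120 119 122 121 124 134 173 206 225 239 231 223 187 188 185 187 188 187 187]
32
[... 580 characters left out ...]
]
 [ 48  47  41  44  46  51  48  51  43  37  28  25  28  27  24  24  66 196 198 101  54  92 117 116 116]
 [ 44  46  44  42  46  51  53  54  43  39  28  29  26  24  28  23  45 200 204 113  71  68  94 108 107]
 [ 45  45  52  42  45  49  56  58  53  36  31  29  29  28  24  23  28 103 112  70  54  51  49  48  48]
 [ 47  46  47  49  46  47  55  58  53  44  33  23  26  22  24  25  23  42  51  51  48  44  47  47  51]
 [ 49  48  49  49  42  50  52  57  54  46  34  25  22  27  24  29  34  43  51  49  50  48  51  49  48]
 [ 47  48  51  44  44  46  52  54  56  49  35  30  43  46  50  47  49  51  48  49  50  49  47  50  48]]
[171.1992 151.793 ]
[326.595  149.0772]
[161.1883 162.479 ]
[326.061  155.8437]
```

```bash
python3 - <<'E'
from h import *
np.set_printoptions(precision=4,suppress=True,linewidth=200)
for p in((180,156.3),(194,156.4),(254,156),(314,155.5),(331,155.2)): print(p,atz("wrist",p,.238))
print("handle top centre",atz("wrist",(164,162),.2994))
print("top cam rail rows"); i=cv2.imread('pics/top0.png').mean(2)
for c in(225,240,255,275,285): print(c,i[160:188,c].astype(int))
for y in(.11,-.1): print(proj("top",[.603,y,.238]))
E
```

```text
(180, 156.3) [0.6031 0.1129 0.238 ]
(194, 156.4) [0.6026 0.092  0.238 ]
(254, 156) [0.6017 0.0025 0.238 ]
(314, 155.5) [ 0.6008 -0.087   0.238 ]
(331, 155.2) [ 0.6008 -0.1123  0.238 ]
handle top centre [0.6036 0.1164 0.2994]
top cam rail rows
225 [181 181 183 183 181 183 152 112 112 140 187 207 209 222 228 228 230 231 231 231 233 233 240 210 177 183 142  77]
240 [184 184 184 183 183 153 124 118 113 160 203 208 212 227 232 233 235 233 232 232 232 232 228 182 119 115 114 115]
255 [185 185 185 187 186 154 123 127 121 169 210 212 225 234 234 235 235 235 234 233 233 236 209 150 120 114 115 114]
275 [183 183 183 184 151 123 117 120 164 193 209 209 225 235 234 235 235 236 235 234 236 239 205 175 180 171 170 176]
285 [181 179 180 181 181 180 146 176 224 240 244 219 188 182 181 178 179 150 116 168 207 197 179 180 187 187 175 175]
[220.9676 171.0174]
[282.1263 169.7965]
```

```bash
python3 -c "
from h import *
go([.553,-.068,.251],-.6)"
```

```text
t 8.32 turn [ 0.   -0.   -0.07] shift(final frame) [-0.88  2.21  6.25] (cur frame) [-0.87  2.21  6.25]
```

>>> apply_moves:
  steps: [-0.44, 0.7, 0.2, 0, 0, 0, 0, -0.44, 0.8, 0.5, 0, 0, 0, 0, 0, 0.71, 0.6, 0, 0, 0, 0, 0, 0, 1, 0, 0, 0, 0, 0, 0, 1, 0, 0, 0, 0, 0, 0, 1, 0, 0, 0, 0, 0, 0, 0.8, 0, 0, 0, 0, 0, 0, 0.65, 0, 0, 0, 0, 0, 0, 0.5, 0, 0, 0, 0, 0, 0, 0, 0, 0, 0, 0]

```text
t: 9.15
tool_pos: [0.5506, -0.0671, 0.2464]
orientation: [-3.14, 0.028, 0.01]
force: [-0.6, 0.1, -0.9]
opening: 0.01
gripper_force: 25.0
```

>>> apply_moves:
  steps: [0.3, 0, 0, 0, 0, 0, 0, 0.3, 0, 0, 0, 0, 0, 0, 0.3, 0, 0, 0, 0, 0, 0, 0.3, 0, 0, 0, 0, 0, 0, 0.3, 0, 0, 0, 0, 0, 0, 0.13, 0, 0, 0, 0, 0, 0, 0, 0, 0, 0, 0, 0, 0]

```text
t: 9.73
tool_pos: [0.6034, -0.0679, 0.2517]
orientation: [3.141, -0.026, 0.003]
force: [-0.4, 0.2, 0.2]
opening: 0.01
gripper_force: 25.0
```

>>> apply_moves:
  steps: [0, 0, 0.25, 0, 0, 0, 0, 0, 0, 0.25, 0, 0, 0, 0, 0, 0, 0.2, 0, 0, 0, 0, 0, 0, 0.12, 0, 0, 0, 0, 0, 0, 0, 0, 0, 0, 0]

```text
t: 10.15
tool_pos: [0.6011, -0.0677, 0.2249]
orientation: [-3.141, 0.026, 0.002]
force: [-0.3, -0.3, -0.1]
opening: 0.0095
gripper_force: 25.0
```

>>> apply_moves:
  steps: [0, 0, 0.04, 0, 0, 0, 0, 0, 0, 0, 0, 0, 0, 0, 0, 0, 0, 0, 0, 0, 15, 0, 0, 0, 0, 0, 0, 25, 0, 0, 0, 0, 0, 0, 30, 0, 0, -0.5, 0, 0, 0, 30, 0, 0, -0.8, 0, 0, 0, 30, 0, 0, -1, 0, 0, 0, 30, 0, 0, -1, 0, 0, 0, 30, 0, 0, -1, 0, 0, 0, 30, 0, 0, -1, 0, 0, 0, 30, 0, 0, 0, 0, 0, 0, 30]

```text
t: 11.15
tool_pos: [0.6033, -0.0681, 0.392]
orientation: [3.139, -0.026, 0.017]
force: [-0.2, -0.9, 2.1]
opening: 0.0278
gripper_force: 0.0
```

```bash
python3 w.py w5 hook_a:.2336 hook_a_curl:.145 tray_a:.003 tray_a_bail:.075 ;python3 -c "
from h import *
go([.588,-.321,.31],14)"
```

```text
11.15 [ 0.6033 -0.0681  0.392 ] -0.9625559391740296 0.0278438935708571
hook_a [435.8 214.2] 0.94 [ 0.5457 -0.3144  0.2336]
hook_a [378.9  82.5] 0.91 [ 0.7178 -0.219   0.2336]
hook_a [441.8 170.5] 0.73 [ 0.607  -0.3131  0.2336]
hook_a [256.8 180.1] 0.64 [ 0.598  -0.0672  0.2336]
hook_a [413.4 174.4] 0.63 [ 0.6023 -0.2764  0.2336]
hook_a_curl [410.8 158.7] 0.81 [ 0.61   -0.3187  0.145 ]
hook_a_curl [360.1  89.4] 0.7 [ 0.7178 -0.2273  0.145 ]
hook_a_curl [413.6 205.1] 0.65 [ 0.5304 -0.3337  0.145 ]
tray_a [ 56.5 205.5] 0.96 [0.496  0.3841 0.003 ]
tray_a [134.3 211.7] 0.63 [0.4784 0.2129 0.003 ]
tray_a [ 98.  203.4] 0.61 [0.4993 0.2912 0.003 ]
tray_a_bail [ 72.1 217.1] 0.78 [0.4927 0.3026 0.075 ]
t 11.4 turn [-0.01  0.03 -2.49] shift(final frame) [-2.47  8.09  2.4 ] (cur frame) [-0.29  8.45  2.39]
```

View pics/w5.png

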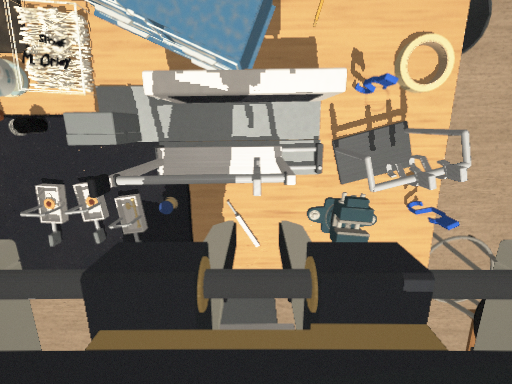

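The hook hangs on the rail at (257,175). Fetching hook 2.

>>> apply_moves:
  steps: [0, 0, 0, 0, 0, -0.83, 32, 0, 0, 0, 0, 0, -0.83, 32, 0, 0, 0, 0, 0, -0.83, 32, -0.27, 0.9, 0, 0, 0, 0, 32, -0.27, 0.9, 0, 0, 0, 0, 32, -0.27, 0.9, 0, 0, 0, 0, 32, -0.27, 0.9, 0, 0, 0, 0, 32, -0.27, 0.9, 0, 0, 0, 0, 32, -0.27, 0.9, 0, 0, 0, 0, 32, -0.27, 0.9, 0.2, 0, 0, 0, 32, -0.27, 0.9, 0.5, 0, 0, 0, 32, -0.27, 0.9, 0.5, 0, 0, 0, 32]

```text
t: 12.4
tool_pos: [0.5892, -0.3224, 0.3462]
orientation: [-3.118, -0.382, 0.001]
force: [0.3, 0.0, -0.0]
opening: 0.0297
gripper_force: 0.0
```

```bash
python3 -c "
from h import *
go([.588,-.321,.161],14)"
```

```text
t 12.4 turn [-0.01  0.01 -0.  ] shift(final frame) [-0.03 -0.06  6.17] (cur frame) [-0.02 -0.05  6.17]
```

>>> apply_moves:
  steps: [-0.03, -0.05, 0.7, 0, 0, 0, 32, 0, 0, 1, 0, 0, 0, 32, 0, 0, 1, 0, 0, 0, 32, 0, 0, 1, 0, 0, 0, 32, 0, 0, 0.8, 0, 0, 0, 32, 0, 0, 0.7, 0, 0, 0, 32, 0, 0, 0.5, 0, 0, 0, 32, 0, 0, 0.42, 0, 0, 0, 32, 0, 0, 0, 0, 0, 0, 0, 0, 0, 0, 0, 0, 0, 0, 0, 0, 0, 0, 0, 0, 0, 0, 0, 0, 0, 0, 0, 0]

```text
t: 13.4
tool_pos: [0.5892, -0.3204, 0.166]
orientation: [3.117, 0.382, 0.003]
force: [0.5, -0.2, -1.4]
opening: 0.0096
gripper_force: 25.0
```

>>> apply_moves:
  steps: [0, 0, -0.3, 0, 0, 0, 0, 0, 0, -0.3, 0, 0, 0, 0, 0, 0, -0.25, 0, 0, 0, 0, -0.4, 0, 0, 0, 0, 0, 0, -0.5, 0, 0, 0, 0, 0, 0, -0.5, 0, 0, 0, 0, 0, 0, -0.2, 0, -0.7, 0, 0, 0, 0, 0, 0, -1, 0, 0, 0.5, 0, 0, 0, -1, 0, 0, 0.5, 0, 0, -0.5, -1, 0, 0, 0.5, 0, 0, -0.8, -1, 0, 0, 0.5, 0, 0, -0.8, -1, 0, 0, 0.45, 0]

```text
t: 14.4
tool_pos: [0.5363, -0.2686, 0.3637]
orientation: [3.141, -0.026, 0.002]
force: [0.5, -0.2, -0.0]
opening: 0.01
gripper_force: 25.0
```

```bash
python3 -c "
from h import *
print(robot.read_state()['opening'],robot.read_state()['tool_pos'])
go([.553,.002,.251],-.6)"
```

```text
0.00996559133863712 [ 0.53633559 -0.26864303  0.36367131]
t 14.4 turn [ 0.01 -0.01 -0.06] shift(final frame) [ 0.46 -9.03  3.76] (cur frame) [ 0.4  -9.03  3.75]
```

>>> apply_moves:
  steps: [0, -0.6, 0, 0, 0, 0, 0, 0.04, -0.9, 0, 0, 0, 0, 0, 0.04, -1, 0, 0, 0, 0, 0, 0.04, -1, 0, 0, 0, 0, 0, 0.04, -1, 0, 0, 0, 0, 0, 0.04, -1, 0, 0, 0, 0, 0, 0.04, -1, 0, 0, 0, 0, 0, 0.04, -1, 0, 0, 0, 0, 0, 0.04, -0.8, 0.4, 0, 0, 0, 0, 0.04, -0.5, 0.6, 0, 0, 0, 0, 0.04, -0.23, 0.8, 0, 0, 0, 0, 0, 0, 0.9, 0, 0, 0, 0]

```text
t: 15.4
tool_pos: [0.5534, 0.0039, 0.2819]
orientation: [-3.141, 0.016, -0.008]
force: [0.9, 1.1, -0.9]
opening: 0.0093
gripper_force: 25.0
```

>>> apply_moves:
  steps: [0, 0, 0.6, 0, 0, 0, 0, 0, 0, 0.45, 0, 0, 0, 0, 0, 0, 0, 0, 0, 0, 0, 0, 0, 0, 0, 0, 0, 0]

```text
t: 15.73
tool_pos: [0.5522, 0.0019, 0.249]
orientation: [-3.141, 0.02, -0.0]
force: [-0.1, -0.0, 0.4]
opening: 0.01
gripper_force: 25.0
```

```bash
python3 -c "
from h import *
go([.602,.002,.252],-.6)"
```

```text
t 15.73 turn [-0.   -0.   -0.02] shift(final frame) [ 1.66 -0.02 -0.1 ] (cur frame) [ 1.66 -0.03 -0.1 ]
```

>>> apply_moves:
  steps: [0.3, 0, -0.1, 0, 0, 0, 0, 0.3, 0, 0, 0, 0, 0, 0, 0.3, 0, 0, 0, 0, 0, 0, 0.3, 0, 0, 0, 0, 0, 0, 0.3, 0, 0, 0, 0, 0, 0, 0.16, 0, 0, 0, 0, 0, 0, 0, 0, 0, 0, 0, 0, 0, 0, 0, 0.25, 0, 0, 0, 0, 0, 0, 0.25, 0, 0, 0, 0, 0, 0, 0.2, 0, 0, 0, 0, 0, 0, 0.1, 0, 0, 0, 0, 0, 0, 0, 0, 0, 0, 0]

```text
t: 16.73
tool_pos: [0.6026, 0.0013, 0.2285]
orientation: [3.141, -0.02, 0.005]
force: [0.5, -0.2, 6.2]
opening: 0.0098
gripper_force: 25.0
```

>>> apply_moves:
  steps: [0, 0, -0.02, 0, 0, 0, 0, 0, 0, 0, 0, 0, 0, 15, 0, 0, 0, 0, 0, 0, 25, 0, 0, 0, 0, 0, 0, 30, 0, 0, -0.5, 0, 0, 0, 32, 0, 0, -0.8, 0, 0, 0, 32, 0, 0, -1, 0, 0, 0, 32, 0, 0, -1, 0, 0, 0, 32, 0, 0, -1, 0, 0, 0, 32, 0, 0, -1, 0, 0, 0, 32, 0, 0, 0, 0, 0, -0.83, 32, 0, 0, 0, 0, 0, -0.83, 32]

```text
t: 17.73
tool_pos: [0.6029, 0.0012, 0.3895]
orientation: [3.13, 0.259, 0.007]
force: [-0.0, -0.6, -0.9]
opening: 0.0296
gripper_force: 0.0
```

```bash
python3 -c "
from h import *
go([.5985,-.363,.35],14)"
```

```text
t 17.73 turn [ 0.01 -0.04 -0.76] shift(final frame) [-3.08 11.75  1.32] (cur frame) [-2.14 11.95  1.32]
```

>>> apply_moves:
  steps: [0, 0, 0, 0, 0, -0.76, 32, -0.28, 1, 0, 0, 0, 0, 32, -0.28, 1, 0, 0, 0, 0, 32, -0.28, 1, 0, 0, 0, 0, 32, -0.28, 1, 0, 0, 0, 0, 32, -0.28, 1, 0, 0, 0, 0, 32, -0.28, 1, 0, 0, 0, 0, 32, -0.28, 1, 0, 0, 0, 0, 32, -0.28, 1, 0, 0, 0, 0, 32, -0.28, 1, 0, 0, 0, 0, 32, -0.28, 1, 0.4, 0, 0, 0, 32, -0.28, 1, 0.5, 0, 0, 0, 32]

```text
t: 18.73
tool_pos: [0.5911, -0.343, 0.3607]
orientation: [3.117, 0.377, 0.003]
force: [-0.5, -0.1, -0.1]
opening: 0.0299
gripper_force: 0.0
```

>>> apply_moves:
  steps: [0, 0.6, 0.3, 0, 0, 0, 32, 0, 0.15, 0.1, 0, 0, 0, 32, 0, 0, 0, 0, 0, 0, 32]

```text
t: 18.98
tool_pos: [0.5956, -0.3637, 0.3449]
orientation: [-3.116, -0.374, 0.005]
force: [-0.2, -0.2, 0.5]
opening: 0.0301
gripper_force: 0.0
```

```bash
python3 -c "
from h import *
go([.5985,-.363,.163],14)"; python3 w.py w6 hook_a:.171 hook_a_curl:.145 stylus:0 
```

```text
t 18.98 turn [-0.03  0.03 -0.05] shift(final frame) [0.1  0.   6.06] (cur frame) [0.12 0.02 6.06]
18.9833 [ 0.5956 -0.3637  0.3449] 13.699960754624371 0.030066137512075722
hook_a [  2.  120.1] 0.95 [ 0.5841 -0.0111  0.171 ]
hook_a [225.8  62.1] 0.82 [ 0.7277 -0.2877  0.171 ]
hook_a [258.3 170.7] 0.77 [ 0.6003 -0.3625  0.171 ]
hook_a_curl [258.  158.1] 0.79 [ 0.6148 -0.3586  0.145 ]
hook_a_curl [270.  210.3] 0.75 [ 0.5389 -0.3971  0.145 ]
hook_a_curl [234.4  72.6] 0.66 [ 0.7224 -0.2979  0.145 ]
stylus [ 87.4 189.5] 0.83 [ 0.4467 -0.033   0.    ]
stylus [  0.3 116.4] 0.17 [0.5542 0.1413 0.    ]
```

Hook 3 is still in place. Grasp it and retreat.

>>> apply_moves:
  steps: [0.11, 0.02, 0.6, 0, 0, 0, 32, 0, 0, 1, 0, 0, 0, 32, 0, 0, 1, 0, 0, 0, 32, 0, 0, 1, 0, 0, 0, 32, 0, 0, 0.8, 0, 0, 0, 32, 0, 0, 0.7, 0, 0, 0, 32, 0, 0, 0.5, 0, 0, 0, 32, 0, 0, 0.46, 0, 0, 0, 32, 0, 0, 0, 0, 0, 0, 0, 0, 0, 0, 0, 0, 0, 0, 0, 0, 0, 0, 0, 0, 0, 0, 0, 0, 0, 0, 0, 0]

```text
t: 20.18
tool_pos: [0.6008, -0.3632, 0.1684]
orientation: [3.117, 0.378, 0.004]
force: [0.6, 0.1, 1.0]
opening: 0.0097
gripper_force: 25.0
```

>>> apply_moves:
  steps: [0, 0, -0.3, 0, 0, 0, 0, 0, 0, -0.3, 0, 0, 0, 0, 0, 0, -0.25, 0, 0, 0, 0, -0.4, 0, 0, 0, 0, 0, 0, -0.5, 0, 0, 0, 0, 0, 0, -0.5, 0, 0, 0, 0, 0, 0, -0.2, 0, -0.7, 0, 0, 0, 0, 0, 0, -1, 0, 0, 0.5, 0, 0, 0, -1, 0, 0, 0.5, 0, 0, -0.5, -1, 0, 0, 0.5, 0, 0, -0.8, -1, 0, 0, 0.5, 0, 0, -0.8, -1, 0, 0, 0.43, 0]

```text
t: 21.18
tool_pos: [0.5477, -0.3115, 0.3653]
orientation: [3.141, -0.028, 0.002]
force: [0.2, -0.1, -0.3]
opening: 0.0095
gripper_force: 25.0
```

```bash
python3 -c "
from h import *
go([.553,.070,.38],-.6)"
```

```text
t 21.18 turn [ 0.01 -0.01 -0.07] shift(final frame) [  0.04 -12.72  -0.49] (cur frame) [ -0.05 -12.72  -0.5 ]
```

>>> apply_moves:
  steps: [0, -0.6, -0.2, 0, 0, 0, 0, -0.01, -0.9, 0, 0, 0, 0, 0, -0.01, -1, 0, 0, 0, 0, 0, -0.01, -1, 0, 0, 0, 0, 0, 0, -1, 0, 0, 0, 0, 0, 0, -1, 0, 0, 0, 0, 0, 0, -1, 0, 0, 0, 0, 0, 0, -1, 0, 0, 0, 0, 0, 0, -1, 0, 0, 0, 0, 0, 0, -1, 0, 0, 0, 0, 0, 0, -1, 0, 0, 0, 0, 0, 0, -1, 0, 0, 0, 0, 0]

```text
t: 22.18
tool_pos: [0.5519, 0.035, 0.369]
orientation: [3.141, -0.02, 0.002]
force: [-0.5, -0.1, -0.8]
opening: 0.0096
gripper_force: 25.0
```

>>> apply_moves:
  steps: [0, -0.8, 0.3, 0, 0, 0, 0, 0, -0.42, 0.6, 0, 0, 0, 0, 0, 0, 0.8, 0, 0, 0, 0, 0, 0, 0.8, 0, 0, 0, 0, 0, 0, 0.7, 0, 0, 0, 0, 0, 0, 0.6, 0, 0, 0, 0, 0, 0, 0, 0, 0, 0, 0, 0, 0, 0, 0, 0, 0, 0]

```text
t: 22.85
tool_pos: [0.5519, 0.0701, 0.254]
orientation: [3.141, -0.02, -0.003]
force: [0.3, -0.1, 0.3]
opening: 0.0096
gripper_force: 25.0
```

```bash
python3 -c "
from h import *
go([.602,.070,.2545],-.6)"
```

```text
t 22.85 turn [ 0.    0.02 -0.02] shift(final frame) [ 1.67 -0.01 -0.02] (cur frame) [ 1.67 -0.02 -0.02]
```

>>> apply_moves:
  steps: [0.3, 0, 0, 0, 0, 0, 0, 0.3, 0, 0, 0, 0, 0, 0, 0.3, 0, 0, 0, 0, 0, 0, 0.3, 0, 0, 0, 0, 0, 0, 0.3, 0, 0, 0, 0, 0, 0, 0.16, 0, 0, 0, 0, 0, 0, 0, 0, 0, 0, 0, 0, 0, 0, 0, 0.25, 0, 0, 0, 0, 0, 0, 0.25, 0, 0, 0, 0, 0, 0, 0.2, 0, 0, 0, 0, 0, 0, 0.1, 0, 0, 0, 0, 0, 0, 0, 0, 0, 0, 0]

```text
t: 23.85
tool_pos: [0.6031, 0.0695, 0.2313]
orientation: [-3.141, 0.021, -0.005]
force: [2.6, -0.3, 3.4]
opening: 0.0095
gripper_force: 25.0
```

>>> apply_moves:
  steps: [0, 0, -0.02, 0, 0, 0, 0, 0, 0, 0, 0, 0, 0, 15, 0, 0, 0, 0, 0, 0, 25, 0, 0, 0, 0, 0, 0, 30, 0, 0, -0.5, 0, 0, 0, 32, 0, 0, -0.8, 0, 0, 0, 32, 0, 0, -1, 0, 0, 0, 32, 0, 0, -1, 0, 0, 0, 32, 0, 0, -1, 0, 0, 0, 32, -0.3, 0, -1, 0, 0, 0, 32, -0.5, -0.6, 0, 0, 0, 0, 32, -0.5, -1, 0, 0, 0, 0, 32]

```text
t: 24.85
tool_pos: [0.5648, 0.1162, 0.3926]
orientation: [3.141, -0.027, 0.006]
force: [-0.2, 0.3, 0.2]
opening: 0.0297
gripper_force: 0.0
```

>>> apply_moves:
  steps: [-0.4, -1, 0, 0, 0, 0, 32, -0.3, -1, 0, 0, 0, 0, 32, -0.2, -1, 0, 0, 0, 0, 32, 0, -1, 0, 0, 0, 0, 32, 0, -1, 0, 0, 0, 0, 32, 0, -0.6, 0, 0, 0, 0, 32, 0, 0, 0, 0, 0, 0, 32, 0, 0, 0, 0, 0, 0, 32]

```text
t: 25.52
tool_pos: [0.539, 0.2869, 0.3893]
orientation: [3.141, -0.019, -0.002]
force: [0.5, 0.2, -0.3]
opening: 0.0296
gripper_force: 0.0
```

```bash
python3 w.py w7 hook_a:.2336 hook_a_curl:.145 tray_a:.003 tray_a_bail:.075 stylus:0; python3 -c "
import cv2
i=cv2.imread('pics/w7.png');cv2.imwrite('pics/w7z.png',cv2.resize(i[120:280],(0,0),fx=1.56,fy=3))
"
```

```text
25.5167 [0.539  0.2869 0.3893] -0.6759434443169964 0.029642992550207886
hook_a [426.7 128.1] 0.71 [0.599  0.0659 0.2336]
hook_a [478.8 121.4] 0.63 [0.6061 0.0012 0.2336]
hook_a [250.1 168.3] 0.59 [0.5498 0.295  0.2336]
hook_a [248.1 178.1] 0.52 [0.5364 0.298  0.2336]
hook_a_curl [391.6 118.7] 0.67 [0.6116 0.0696 0.145 ]
hook_a_curl [252.5 172.9] 0.6 [0.5271 0.2933 0.145 ]
tray_a [212.1 171.8] 0.75 [0.5046 0.3852 0.003 ]
tray_a [250.7 170.2] 0.71 [0.5069 0.2997 0.003 ]
tray_a [290.3 180.4] 0.67 [0.4826 0.2118 0.003 ]
tray_a_bail [247.1 176.5] 0.65 [0.5073 0.3053 0.075 ]
stylus [397.7 195. ] 0.49 [ 0.4445 -0.0326  0.    ]
stylus [322.7 225.6] 0.45 [ 0.3725  0.1338 -0.    ]
```

```bash
python3 -c "
import cv2
i=cv2.imread('pics/w7.png')[140:230,190:320];cv2.imwrite('pics/w7y.png',cv2.resize(i,None,fx=6,fy=6,interpolation=cv2.INTER_CUBIC))"
```

```text
(no output)
```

View pics/w7y.png

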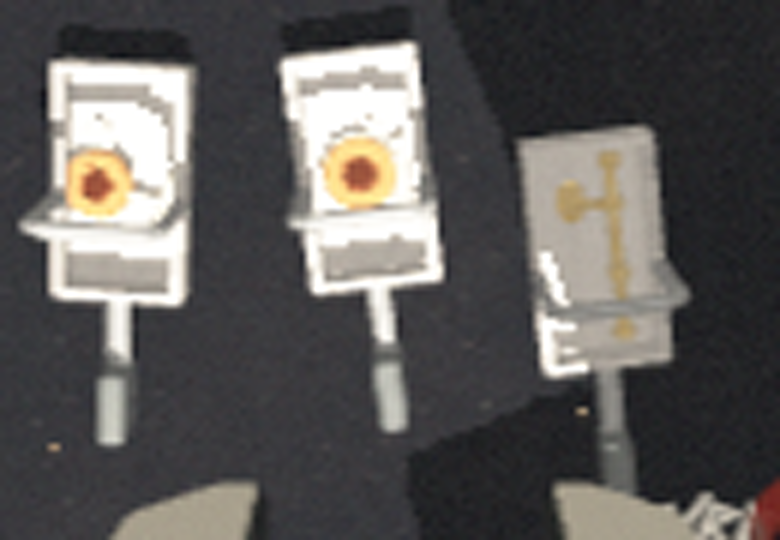

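```bash
python3 - <<'E'
from h import *
np.set_printoptions(precision=4,suppress=True)
f=lambda p:(190+p[0]/6,140+p[1]/6)
T={"L":[(50,62),(195,66),(187,303),(50,300),(112,409)],"M":[(282,60),(416,42),(440,282),(312,295),(391,395)],"R":[(518,140),(652,127),(672,360),(540,378),(617,465)]}
for k,v in T.items():
    C=[atz("wrist",f(p),.025) for p in v[:4]];g=atz("wrist",f(v[4]),.035)
    fr=(C[0]+C[1])/2;bk=(C[2]+C[3])/2;d=(fr-bk)[:2];yaw=np.arctan2(d[1],d[0])
    c=(fr+bk)/2;gp=c[:2]-.081*np.array([np.cos(yaw),np.sin(yaw)])
    d2=c[:2]-g[:2]
    print(k,"len",np.hypot(*d),"wid",np.linalg.norm(C[0]-C[1]),np.linalg.norm(C[2]-C[3]),"yaw",np.degrees(yaw),"yaw2",np.degrees(np.arctan2(d2[1],d2[0])),"c",c[:2],"grip",g[:2],"pred",gp, np.hypot(*d2))
E
```

```text
L len 0.08543661284824665 wid 0.05038953510402266 0.04946951342937834 yaw -4.341161020004978 yaw2 -4.379578952297295 c [0.5107 0.3859] grip [0.4306 0.392 ] pred [0.43  0.392] 0.08036637180822193
M len 0.08543823308473321 wid 0.047035901129139024 0.04649560680754877 yaw 5.252292440284124 yaw2 6.305928089721243 c [0.5142 0.2999] grip [0.4344 0.2911] pred [0.4335 0.2925] 0.08023119101013292
R len 0.08710250849715528 wid 0.047270896680501204 0.048553038717523034 yaw 5.892445594365259 yaw2 5.863394629923196 c [0.4834 0.2169] grip [0.4064 0.209 ] pred [0.4028 0.2085] 0.07736395937147689
```

Tray R: grip at (0.4035, 0.2085), yaw 5.9°. M: (0.434, 0.292), 5.7°. L: (0.430, 0.392), −4.35°. The sizes match the spec (85×47 mm). I'll turn the wrist half round so the camera mount stays clear of the rail.

>>> apply_moves:
  steps: [0, 0, 0, 0, 0, -1, 32, 0, 0, 0, 0, 0, -1, 32, 0, 0, 0, 0, 0, -1, 32, 0, 0, 0, 0, 0, -1, 32, 0, 0, 0, 0, 0, -1, 32, 0, 0, 0, 0, 0, -1, 32, 0, 0, 0, 0, 0, -1, 32, 0, 0, 0, 0, 0, -1, 32, 0, 0, 0, 0, 0, -1, 32, 0, 0, 0, 0, 0, -1, 32, 0, 0, 0, 0, 0, -1, 32, 0, 0, 0, 0, 0, -1, 32]

```text
t: 26.82
tool_pos: [0.5396, 0.2855, 0.3904]
orientation: [2.55, 1.834, 0.001]
force: [-0.3, 0.6, -0.6]
opening: 0.03
gripper_force: 0.0
```

>>> apply_moves:
  steps: [0, 0, 0, 0, 0, -1, 32, 0, 0, 0, 0, 0, -1, 32, 0, 0, 0, 0, 0, -1, 32, 0, 0, 0, 0, 0, -1, 32, 0, 0, 0, 0, 0, -1, 32, 0, 0, 0, 0, 0, -1, 32, 0, 0, 0, 0, 0, -1, 32, 0, 0, 0, 0, 0, -1, 32, 0, 0, 0, 0, 0, -1, 32, 0, 0, 0, 0, 0, -1, 32, 0, 0, 0, 0, 0, -1, 32, 0, 0, 0, 0, 0, -1, 32]

```text
t: 27.82
tool_pos: [0.5396, 0.2855, 0.3904]
orientation: [0.985, 2.983, 0.0]
force: [-0.0, -0.1, -0.4]
opening: 0.0302
gripper_force: 0.0
```

>>> apply_moves:
  steps: [0, 0, 0, 0, 0, -1, 32, 0, 0, 0, 0, 0, -1, 32, 0, 0, 0, 0, 0, -1, 32, 0, 0, 0, 0, 0, -1, 32, 0, 0, 0, 0, 0, -1, 32, 0, 0, 0, 0, 0, -1, 32, 0, 0, 0, 0, 0, -1, 32, 0, 0, 0, 0, 0, 0, 32]

```text
t: 28.48
tool_pos: [0.5396, 0.2855, 0.3904]
orientation: [-0.149, 3.138, 0.0]
force: [0.3, 0.2, 0.2]
opening: 0.03
gripper_force: 0.0
```

```bash
python3 -c "
from h import *
print(robot.read_state()['q'])
go([.4035,.2085,.02],185.9)"; python3 w.py w8 tray_a:.003 tray_a_bail:.075
```

```text
[ 4.02786587e-01  1.79430278e-01  1.05175311e+00 -5.12875288e-05
  1.91001707e+00 -1.26296134e+00]
t 28.48 turn [ 0.    0.   -0.08] shift(final frame) [ 4.78 -2.09 12.35] (cur frame) [ 4.76 -2.13 12.34]
28.4833 [0.5396 0.2855 0.3904] -174.560652939717 0.029958213308670198
tray_a [228.9 119.5] 0.96 [0.4711 0.2204 0.003 ]
tray_a [307.9 145.2] 0.83 [0.5096 0.3934 0.003 ]
tray_a [265.5 144.1] 0.69 [0.5152 0.3021 0.003 ]
tray_a [188.   63.8] 0.24 [0.3714 0.1326 0.003 ]
tray_a_bail [265.3 145.5] 0.84 [0.5121 0.2994 0.075 ]
```

>>> apply_moves:
  steps: [0.96, -0.42, 0, 0, 0, -0.08, 32, 0.96, -0.42, 0.4, 0, 0, 0, 32, 0.96, -0.42, 0.6, 0, 0, 0, 32, 0.96, -0.42, 0.6, 0, 0, 0, 32, 0.94, -0.41, 0.6, 0, 0, 0, 32, 0, 0, 1, 0, 0, 0, 32, 0, 0, 1, 0, 0, 0, 32, 0, 0, 1, 0, 0, 0, 32, 0, 0, 1, 0, 0, 0, 32, 0, 0, 1, 0, 0, 0, 32, 0, 0, 1, 0, 0, 0, 32, 0, 0, 1, 0, 0, 0, 32]

```text
t: 29.63
tool_pos: [0.4028, 0.2097, 0.113]
orientation: [-0.151, 3.137, 0.0]
force: [1.3, -0.7, 0.5]
opening: 0.0296
gripper_force: 0.0
```

>>> apply_moves:
  steps: [0, 0, 0.9, 0, 0, 0, 32, 0, 0, 0.8, 0, 0, 0, 32, 0, 0, 0.6, 0, 0, 0, 32, 0, 0, 0, 0, 0, 0, 32, 0, 0, 0, 0, 0, 0, 32]

```text
t: 30.05
tool_pos: [0.4019, 0.2094, 0.0446]
orientation: [0.153, -3.136, 0.001]
force: [0.1, -0.6, 0.1]
opening: 0.0302
gripper_force: 0.0
```

```bash
python3 -c "
from h import *
go([.4035,.2085,-.025],185.9)"; python3 w.py w9 tray_a:.003 tray_a_bail:.075; python3 - <<'E'
from h import *
# fingertip rows: report grip (grey) location between fingers
s,p,R=tool()
for x,y in((.4035,.2085),): print("pred grip top px",proj("wrist",[x,y,.035]))
i=cv2.imread('pics/w9.png')
print(proj("wrist",p+R@[0,0,-.037]))
i=i.mean(2).astype(int)
for r in range(204,244,4): print(r,i[r,226:290:2])
E
```

```text
t 30.05 turn [-0.01 -0.02 -0.05] shift(final frame) [-0.05 -0.04  2.32] (cur frame) [-0.05 -0.04  2.32]
30.05 [0.4019 0.2094 0.0446] -174.41778493346587 0.030234674111582198
tray_a [256.3 267.6] 0.56 [0.4777 0.2174 0.003 ]
pred grip top px [254.1840229  207.57789615]
[256.04972351 231.64522195]
204 [ 38  39  41  38  40  35  40  35  35  33  35  41  53 100 103 104 105 182
 126  62  61  62  59  63  61  62  62  61  62  61  62  62]
208 [ 37  37  36  38  37  40  37  37  38  35  38  36  44 100 105 104 106 185
 134  66  68  68  62  59  61  60  64  65  63  65  66  61]
212 [ 37  37  33  33  39  36  36  34  38  36  36  36  45  98 102 107 105 104
 136  62  61  59  58  63  59  61  61  60  63  70  63  62]
216 [ 34  38  39  35  40  37  36  39  36  37  34  37  42 101 105 104 103 140
 138  59  60  61  66  63  61  63  61  63  63  70  64  65]
220 [ 82  99  98  78  39  36  35  33  42  36  40  41  38  98 104 101 104 102
  86  61  60  61  60  60  59  62  62  60  82 110 151 134]
224 [164 165 164  62  42  41  34  37  38  34  35  43  38  61 138 141 141 138
  50  62  60  62  64  63  65  63  62  50  71 165 165 206]
228 [164 164 141  38  42  39  38  40  37  39  38  32  36  58 139 144 141 139
  54  41  36  38  35  40  34  46  61  51  42 129 166 165]
232 [163 162  82  41  40  40  39  36  35  38  35  37  45  63 136 144 144 136
  65  39  36  40  35  39  40  40  39  39  42  70 162 162]
236 [165 141  41  39  37  65  64  68  63  78  96  94  96  91 137 142 144 139
 102  92 104 122 124 121 119 123 122  80  39  43 128 163]
240 [162  84  39  38  74 157 156 159 159 160 159 160 160 155 139 142 143 139
 150 157 159 159 158 159 160 158 156  82  38  41  74 165]
```

>>> apply_moves:
  steps: [-0.05, -0.03, 0.6, 0, 0, 0, 32, 0, 0, 0.6, 0, 0, 0, 32, 0, 0, 0.5, 0, 0, 0, 32, 0, 0, 0.3, 0, 0, 0, 32, 0, 0, 0.15, 0, 0, 0, 32, 0, 0, 0, 0, 0, 0, 32]

```text
t: 30.7
tool_pos: [0.4044, 0.2091, -0.0194]
orientation: [0.156, -3.137, 0.0]
force: [-0.4, -0.7, -0.7]
opening: 0.0298
gripper_force: 0.0
```

>>> apply_moves:
  steps: [0, 0, 0.15, 0, 0, 0, 32, 0, 0, 0, 0, 0, 0, 0, 0, 0, 0, 0, 0, 0, 0, 0, 0, 0, 0, 0, 0, 0, 0, 0, 0, 0, 0, 0, 0, 0, 0, 0, 0, 0, 0, 0]
  grip_force: 45

```text
t: 31.2
tool_pos: [0.4048, 0.2093, -0.0233]
orientation: [-0.156, 3.137, 0.0]
force: [-0.7, 0.2, 1.2]
opening: 0.0098
gripper_force: 45.0
```

>>> apply_moves:
  steps: [0, 0, -0.2, 0, 0, 0, 0, 0, 0, -0.4, 0, 0, 0, 0, 0, 0, -0.6, 0, 0, 0.2, 0, 0, 0, -0.7, 0, 0, 0.3, 0, 0, 0, -0.7, 0, 0, 0.3, 0, 0, 0, -0.5, 0, 0, 0.28, 0, 0, -0.2, -0.2, 0, 0, 0, 0, 0, -0.4, 0, 0, 0, 0, 0, 0, -0.6, 0, 0, 0, 0, 0, 0, -0.7, 0, 0, 0, 0, 0, 0, -0.7, 0, 0, 0, 0, 0, 0, -0.7, 0, 0, 0, 0, 0]

```text
t: 32.2
tool_pos: [0.4021, 0.1089, 0.0744]
orientation: [-0.019, -3.14, 0.001]
force: [0.1, -0.3, -1.7]
opening: 0.0096
gripper_force: 45.0
```

```bash
cat > s.py <<'E'
import sys
from h import *
np.set_printoptions(precision=4,suppress=True)
s,p,R=tool();print(s["t"],p,s["force"],s["wrist_torque"],s["opening"])
for c in("scene","top"):
    shot(c,c+sys.argv[1])
    for n in sys.argv[2:]:
        n,z=n.split(":")
        for x in eyes.place_of(c,n): print(c,n,np.round(x["xy"],1),round(x["conf"],2),atz(c,x["xy"],float(z)))
E
python3 s.py 2 tray_a:.1 tray_a_bail:.172
python3 -c "
from h import *
go([.44,-.068,.0731],179.4)"
```

```text
32.2 [0.4021 0.1089 0.0744] [ 0.116  -0.3315 -1.7412] [ 0.0526 -0.033   0.0246] 0.009555656856876328
scene tray_a [218.6 196.3] 0.9 [0.4746 0.1107 0.1   ]
scene tray_a [207.5 183.2] 0.64 [0.4703 0.1921 0.1   ]
scene tray_a [196.  171.4] 0.46 [0.4614 0.2734 0.1   ]
scene tray_a_bail [205.7 169.4] 0.61 [0.4635 0.1791 0.172 ]
top tray_a [162.4 202.1] 0.68 [0.5024 0.3539 0.1   ]
top tray_a [180.9 201.8] 0.66 [0.5024 0.2822 0.1   ]
top tray_a [229.6 208. ] 0.57 [0.4756 0.0953 0.1   ]
top tray_a_bail [175.8 204.3] 0.73 [0.4921 0.2839 0.172 ]
t 32.5 turn [ 0.   -0.   -0.03] shift(final frame) [-1.3  -5.94  0.06] (cur frame) [-1.32 -5.94  0.06]
```

>>> apply_moves:
  steps: [0, -0.7, 0, 0, 0, 0, 0, -0.2, -0.7, 0, 0, 0, 0, 0, -0.2, -0.7, 0, 0, 0, 0, 0, -0.2, -0.8, 0, 0, 0, 0, 0, -0.2, -0.8, 0, 0, 0, 0, 0, -0.2, -0.8, 0, 0, 0, 0, 0, -0.2, -0.7, 0.06, 0, 0, 0, 0, -0.1, -0.5, 0, 0, 0, 0, 0, 0, -0.24, 0, 0, 0, 0, 0, 0, 0, 0, 0, 0, 0, 0, 0, 0, 0, 0, 0, 0, 0]

```text
t: 33.42
tool_pos: [0.4394, -0.0678, 0.0731]
orientation: [-0.021, -3.141, -0.001]
force: [0.3, 0.1, -1.6]
opening: 0.0097
gripper_force: 45.0
```

```bash
python3 s.py 3 tray_a_bail:.172 tray_a:.1 hook_a_curl:.145 hook_a:.234
python3 -c "
from h import *
go([.527,-.068,.0731],179.4)"
```

```text
33.4167 [ 0.4394 -0.0678  0.0731] [ 0.2815  0.1227 -1.5762] [ 0.0607 -0.0901  0.0205] 0.009663503436631093
scene tray_a_bail [207.1 172.1] 0.74 [0.4617 0.1634 0.172 ]
scene tray_a [253.4 223.4] 0.85 [ 0.5151 -0.059   0.1   ]
scene tray_a [208.8 185.5] 0.74 [0.4691 0.1785 0.1   ]
scene tray_a [194.  173.5] 0.55 [0.4503 0.2655 0.1   ]
scene tray_a [245.7 169.2] 0.39 [0.6244 0.1984 0.1   ]
scene tray_a [206.2 170.1] 0.37 [0.4967 0.2627 0.1   ]
scene hook_a_curl [350.1 267.3] 0.54 [ 0.6413 -0.3713  0.145 ]
scene hook_a_curl [258.1 180.1] 0.52 [0.606  0.0737 0.145 ]
scene hook_a_curl [309.4 334.4] 0.47 [ 0.4318 -0.4836  0.145 ]
scene hook_a [279.7 184. ] 0.77 [ 0.5997 -0.069   0.234 ]
scene hook_a [265.8 173.3] 0.74 [ 0.5891 -0.0041  0.234 ]
scene hook_a [353.3 242.4] 0.73 [ 0.6427 -0.362   0.234 ]
scene hook_a [256.1 161.5] 0.66 [0.5924 0.0635 0.234 ]
scene hook_a [310.2 315. ] 0.6 [ 0.4233 -0.486   0.234 ]
scene hook_a [189.1 223.9] 0.5 [ 0.2985 -0.0951  0.234 ]
top tray_a_bail [178.8 200.2] 0.81 [0.5068 0.2729 0.172 ]
top tray_a [160.  201.4] 0.84 [0.5053 0.3632 0.1   ]
top tray_a [272.  199.9] 0.74 [ 0.5036 -0.0666  0.1   ]
top tray_a [270.4 174.6] 0.73 [ 0.6002 -0.0624  0.1   ]
top tray_a [271.1 197. ] 0.55 [ 0.5147 -0.0634  0.1   ]
top tray_a [181.1 201.5] 0.53 [0.5035 0.2814 0.1   ]
top hook_a_curl [322.3 145.2] 0.56 [ 0.7011 -0.2549  0.145 ]
top hook_a_curl [358.6 202.1] 0.53 [ 0.4891 -0.3812  0.145 ]
top hook_a_curl [237.5 171.4] 0.51 [0.6103 0.0598 0.145 ]
top hook_a [233.  168.8] 0.63 [0.6103 0.0687 0.234 ]
top hook_a [251.3 169.6] 0.54 [0.6062 0.0057 0.234 ]
top hook_a [326.  136.7] 0.5 [ 0.7148 -0.2533  0.234 ]
top hook_a [221.3 234.9] 0.22 [0.384 0.112 0.234]
t 33.92 turn [ 0.    0.   -0.03] shift(final frame) [-2.91  0.04  0.01] (cur frame) [-2.91  0.05  0.01]
```

>>> apply_moves:
  steps: [-0.3, 0, 0, 0, 0, 0, 0, -0.4, 0, 0, 0, 0, 0, 0, -0.4, 0, 0, 0, 0, 0, 0, -0.4, 0, 0, 0, 0, 0, 0, -0.3, 0, 0, 0, 0, 0, 0, -0.3, 0, 0, 0, 0, 0, 0, -0.3, 0, 0, 0, 0, 0, 0, -0.25, 0, 0, 0, 0, 0, 0, -0.16, 0, 0, 0, 0, 0, 0, -0.1, 0, 0, 0, 0, 0, 0, 0, 0, 0, 0, 0, 0, 0]

```text
t: 34.83
tool_pos: [0.5272, -0.0698, 0.0733]
orientation: [-0.021, -3.141, -0.0]
force: [0.5, -0.3, -1.3]
opening: 0.0095
gripper_force: 45.0
```

>>> apply_moves:
  steps: [0, 0, 0.2, 0, 0, 0, 0, 0, 0, 0.2, 0, 0, 0, 0, 0, 0, 0.2, 0, 0, 0, 0, 0, 0, 0.13, 0, 0, 0, 0, 0, 0, 0, 0, 0, 0, 0]

```text
t: 35.25
tool_pos: [0.5269, -0.0698, 0.051]
orientation: [0.022, 3.141, 0.0]
force: [0.9, 0.5, 1.5]
opening: 0.0099
gripper_force: 45.0
```

>>> apply_moves:
  steps: [0, 0, 0.06, 0, 0, 0, 0, 0, 0, 0, 0, 0, 0, 0, 0, 0, 0, 0, 0, 0, 0]

```text
t: 35.5
tool_pos: [0.5277, -0.0699, 0.0505]
orientation: [0.021, 3.14, -0.001]
force: [0.5, 0.2, 3.9]
opening: 0.0099
gripper_force: 45.0
```

>>> apply_moves:
  steps: [0, 0, -0.06, 0, 0, 0, 0, 0, 0, 0, 0, 0, 0, 14, 0, 0, 0, 0, 0, 0, 16, 0, 0, 0, 0, 0, 0, 22, 0, 0, 0, 0, 0, 0, 30, 0, 0, 0, 0, 0, 0, 32, 0, 0, -0.3, 0, 0, 0, 32, 0, 0, -0.5, 0, 0, 0, 32, 0, 0, -0.6, 0, 0, 0, 32, 0.5, 0, -0.6, 0, 0, 0, 32, 0.8, 0, -0.6, 0, 0, 0, 32, 1, 0, -0.6, 0, 0, 0, 32]

```text
t: 36.5
tool_pos: [0.4578, -0.0688, 0.1489]
orientation: [0.021, 3.141, -0.0]
force: [-0.3, 0.1, 0.2]
opening: 0.0297
gripper_force: 0.0
```

>>> apply_moves:
  steps: [1, 0.5, -1, 0, 0, 0, 32, 0.5, 1, -1, 0, 0, 0, 32, 0, 1, -1, 0, 0, 0, 32, 0, 1, -1, 0, 0, 0, 32, 0, 1, -0.5, 0, 0, 0, 32, 0, 1, 0, 0, 0, 0, 32, 0, 1, 0, 0, 0, 0, 32, 0, 1, 0, 0, 0, 0, 32, 0, 1, 0, 0, 0, 0, 32, 0, 1, 0, 0, 0, 0, 32, 0, 0.6, 0, 0, 0, 0, 32, 0, 0, 0, 0, 0, 0, 32]

```text
t: 37.5
tool_pos: [0.4196, 0.2333, 0.2773]
orientation: [-0.016, -3.141, -0.002]
force: [-0.2, -0.4, -0.9]
opening: 0.0298
gripper_force: 0.0
```

```bash
python3 s.py 4 tray_a_bail:.148 tray_a:.076 stylus:0;python3 -c "
import cv2,numpy as np
a=cv2.imread('pics/scene4.png')[110:270,170:330];b=cv2.imread('pics/top4.png')[140:240,140:300]
f=lambda i,w,h:cv2.resize(i,(w,h),interpolation=cv2.INTER_CUBIC)
cv2.imwrite('pics/v4.png',np.vstack([f(a,360,360),f(b,360,225)]))"
python3 w.py w10 tray_a:.003 tray_a_bail:.075
```

```text
37.5 [0.4196 0.2333 0.2773] [-0.2424 -0.4414 -0.9229] [ 0.0775 -0.1926  0.0164] 0.029838507954586334
scene tray_a_bail [205.7 170.6] 0.82 [0.4719 0.2024 0.148 ]
scene tray_a [276.5 222.9] 0.85 [ 0.5929 -0.0718  0.076 ]
scene tray_a [196.6 170.3] 0.69 [0.4761 0.308  0.076 ]
scene tray_a [206.7 186. ] 0.55 [0.4718 0.2067 0.076 ]
scene stylus [231.6 244.9] 0.59 [ 0.4523 -0.0239  0.    ]
top tray_a_bail [178.6 199.7] 0.77 [0.5093 0.2794 0.148 ]
top tray_a [272.9 173.3] 0.8 [ 0.6073 -0.0727  0.076 ]
top tray_a [181.2 202.1] 0.68 [0.5017 0.2867 0.076 ]
top tray_a [161.6 202.1] 0.53 [0.503 0.364 0.076]
top stylus [261.3 215.3] 0.59 [ 0.4438 -0.0242  0.    ]
top stylus [269.8 175.7] 0.46 [ 0.6051 -0.0619  0.    ]
top stylus [220.9 201.5] 0.19 [0.5029 0.1404 0.    ]
37.9 [0.4205 0.2295 0.2772] 179.13478542644935 0.029783283627730042
tray_a [346.3 205.9] 0.95 [0.5036 0.394  0.003 ]
tray_a [ 79.8 275.4] 0.81 [ 0.6407 -0.124   0.003 ]
tray_a [295.4 208.9] 0.55 [0.5082 0.3001 0.003 ]
tray_a_bail [301.9 224.1] 0.8 [0.5099 0.3009 0.075 ]
```

Tray 1 hangs: both cameras agree on (0.60, −0.07, 0.076). Next is tray M.

```bash
python3 -c "
from h import *
go([.434,.2918,.045],185.6)"
```

```text
t 38.05 turn [ 0.    0.   -1.07] shift(final frame) [-0.65  2.01  7.73] (cur frame) [-0.42  2.07  7.73]
```

>>> apply_moves:
  steps: [0, 0, 0, 0, 0, -0.54, 32, 0, 0, 0, 0, 0, -0.53, 32, -0.3, 0.7, 0.7, 0, 0, 0, 32, -0.3, 0.7, 1, 0, 0, 0, 32, -0.05, 0.61, 1, 0, 0, 0, 32, 0, 0, 1, 0, 0, 0, 32, 0, 0, 1, 0, 0, 0, 32, 0, 0, 1, 0, 0, 0, 32, 0, 0, 1, 0, 0, 0, 32, 0, 0, 0.7, 0, 0, 0, 32, 0, 0, 0.33, 0, 0, 0, 32, 0, 0, 0, 0, 0, 0, 32]

```text
t: 39.05
tool_pos: [0.4317, 0.291, 0.0422]
orientation: [0.154, -3.133, 0.003]
force: [-1.4, 0.7, 0.3]
opening: 0.0295
gripper_force: 0.0
```

```bash
python3 -c "
from h import *
go([.434,.2918,-.024],185.6)
i=shot('wrist','w11').mean(2).astype(int)
for r in(200,208,216,224,230): print(r,i[r,226:290:2])"
```

```text
t 39.05 turn [-0.02 -0.04  0.  ] shift(final frame) [-0.08  0.02  2.21] (cur frame) [-0.09  0.02  2.21]
200 [ 84  83  85  85  87  88  84  83  83  82  85  80  85  83 160 224 234 211
 233 205  89  81  81  83  79  78  76  80  81  84  83  79]
208 [ 89 115  87  85  82  82  86  86  86  82  85  85  86  84 152 224 234 234
 231 211  92  81  79  84  79  77  80  81  81  84  82  80]
216 [ 80  81  83  86  82  83  87  83  79  81  82  83  85  82 144 220 233 233
 232 216  95  82  85  80  81  84  79  84  80  82  77  86]
224 [204 204 206  85  83  88  81  81  83  86  82  82  83  84 113 222 232 233
 231 217  67  83  83  85  82  79  83  68 105 253 252 253]
230 [205 205 161  50  56  82  85  84  51  55  55  85  86  88  80 231 254 254
 253 201  83  85  87  78  82  83  82  62  68 179 252 252]
```

>>> apply_moves:
  steps: [-0.07, 0.03, 0.6, 0, 0, 0, 32, 0, 0, 0.6, 0, 0, 0, 32, 0, 0, 0.5, 0, 0, 0, 32, 0, 0, 0.3, 0, 0, 0, 32, 0, 0, 0.2, 0, 0, 0, 32, 0, 0, 0, 0, 0, 0, 32, 0, 0, 0, 0, 0, 0, 0, 0, 0, 0, 0, 0, 0, 0, 0, 0, 0, 0, 0, 0, 0, 0, 0, 0, 0, 0, 0, 0, 0, 0, 0, 0, 0, 0, 0]

```text
t: 40.02
tool_pos: [0.4365, 0.2938, -0.0201]
orientation: [-0.155, 3.136, 0.001]
force: [-0.1, 0.1, 3.1]
opening: 0.0099
gripper_force: 45.0
```

>>> apply_moves:
  steps: [0, 0, -0.2, 0, 0, 0, 0, 0, 0, -0.4, 0, 0, 0, 0, 0, 0, -0.6, 0, 0, 0.2, 0, 0, 0, -0.7, 0, 0, 0.3, 0, 0, 0, -0.7, 0, 0, 0.3, 0, 0, 0, -0.5, 0, 0, 0.25, 0, 0, -0.2, -0.2, 0, 0, 0, 0, 0, -0.4, 0, 0, 0, 0, 0, 0, -0.6, 0, 0, 0, 0, 0, 0, -0.7, 0, 0, 0, 0, 0, 0, -0.7, 0, 0, 0, 0, 0, 0, -0.7, 0, 0, 0, 0, 0]

```text
t: 41.02
tool_pos: [0.4332, 0.1921, 0.0765]
orientation: [-0.016, -3.139, 0.002]
force: [-0.1, 0.4, -0.9]
opening: 0.0098
gripper_force: 45.0
```

```bash
python3 s.py 5 tray_a:.1 
python3 -c "
from h import *
go([.44,.0015,.0731],179.4)"
```

```text
41.0167 [0.4332 0.1921 0.0765] [-0.076   0.4437 -0.869 ] [ 0.0886 -0.0506  0.0119] 0.009799209250068193
scene tray_a [279.4 222.5] 0.82 [ 0.5887 -0.095   0.1   ]
scene tray_a [218.7 181.2] 0.73 [0.5092 0.1833 0.1   ]
scene tray_a [230.6 247.3] 0.61 [ 0.408 -0.114  0.1  ]
scene tray_a [195.7 171.2] 0.43 [0.4609 0.275  0.1   ]
top tray_a [161.  199.6] 0.82 [0.5121 0.3593 0.1   ]
top tray_a [274.9 182. ] 0.65 [ 0.5716 -0.079   0.1   ]
top tray_a [202.5 201.9] 0.56 [0.5006 0.1989 0.1   ]
top tray_a [342.2 173.6] 0.29 [ 0.5988 -0.3348  0.1   ]
t 41.22 turn [-0.   -0.01 -0.02] shift(final frame) [-0.27 -6.39  0.13] (cur frame) [-0.28 -6.39  0.13]
```

>>> apply_moves:
  steps: [0, -0.7, 0, 0, 0, 0, 0, 0, -0.7, 0, 0, 0, 0, 0, 0, -0.8, 0, 0, 0, 0, 0, -0.07, -0.8, 0, 0, 0, 0, 0, -0.1, -0.8, 0, 0, 0, 0, 0, -0.1, -0.8, 0, 0, 0, 0, 0, 0, -0.7, 0, 0, 0, 0, 0, 0, -0.6, 0, 0, 0, 0, 0, 0, -0.35, 0, 0, 0, 0, 0, 0, -0.14, 0, 0, 0, 0, 0, 0, 0, 0, 0, 0, 0, 0, 0, 0, 0, 0, 0, 0, 0]

```text
t: 42.22
tool_pos: [0.4405, 0.0033, 0.0779]
orientation: [-0.018, -3.141, -0.001]
force: [0.3, 0.6, -0.4]
opening: 0.0096
gripper_force: 45.0
```

```bash
python3 -c "
from h import *
go([.528,.0015,.0755],179.4)"
```

```text
t 42.22 turn [ 0.01 -0.   -0.01] shift(final frame) [-2.92 -0.03  0.08] (cur frame) [-2.92 -0.03  0.08]
```

>>> apply_moves:
  steps: [-0.3, -0.03, 0.08, 0, 0, 0, 0, -0.4, 0, 0, 0, 0, 0, 0, -0.4, 0, 0, 0, 0, 0, 0, -0.4, 0, 0, 0, 0, 0, 0, -0.3, 0, 0, 0, 0, 0, 0, -0.3, 0, 0, 0, 0, 0, 0, -0.3, 0, 0, 0, 0, 0, 0, -0.25, 0, 0, 0, 0, 0, 0, -0.16, 0, 0, 0, 0, 0, 0, -0.11, 0, 0, 0, 0, 0, 0, 0, 0, 0, 0, 0, 0, 0]

```text
t: 43.13
tool_pos: [0.5285, 0.0008, 0.0756]
orientation: [-0.018, -3.142, -0.0]
force: [0.2, -0.8, -0.2]
opening: 0.0096
gripper_force: 45.0
```

>>> apply_moves:
  steps: [0, 0, 0.2, 0, 0, 0, 0, 0, 0, 0.2, 0, 0, 0, 0, 0, 0, 0.2, 0, 0, 0, 0, 0, 0, 0.13, 0, 0, 0, 0, 0, 0, 0, 0, 0, 0, 0, 0, 0, 0, 0, 0, 0, 0]

```text
t: 43.63
tool_pos: [0.5283, 0.0006, 0.0539]
orientation: [0.018, 3.141, 0.0]
force: [-0.6, -0.0, -0.0]
opening: 0.0096
gripper_force: 45.0
```

>>> apply_moves:
  steps: [0, 0, 0.07, 0, 0, 0, 0, 0, 0, 0, 0, 0, 0, 0, 0, 0, 0, 0, 0, 0, 0]

```text
t: 43.88
tool_pos: [0.529, 0.0006, 0.0525]
orientation: [0.018, 3.14, -0.0]
force: [0.9, -0.0, 4.6]
opening: 0.0099
gripper_force: 45.0
```

Seated (+4.6 N). Release and go for tray L.

>>> apply_moves:
  steps: [0, 0, -0.05, 0, 0, 0, 0, 0, 0, 0, 0, 0, 0, 14, 0, 0, 0, 0, 0, 0, 16, 0, 0, 0, 0, 0, 0, 22, 0, 0, 0, 0, 0, 0, 30, 0, 0, 0, 0, 0, 0, 32, 0, 0, -0.3, 0, 0, 0, 32, 0, 0, -0.5, 0, 0, 0, 32, 0, 0, -0.6, 0, 0, 0, 32, 0.5, 0, -0.6, 0, 0, 0, 32, 0.8, 0, -0.6, 0, 0, 0, 32, 1, 0, -0.6, 0, 0, 0, 32]

```text
t: 44.88
tool_pos: [0.459, 0.0014, 0.1506]
orientation: [0.018, 3.141, -0.0]
force: [0.5, 0.2, 1.6]
opening: 0.0297
gripper_force: 0.0
```

>>> apply_moves:
  steps: [1, 0.5, -1, 0, 0, 0, 32, 0.3, 1, -1, 0, 0, 0, 32, 0, 1, -1, 0, 0, 0, 32, 0, 1, -1, 0, 0, 0, 32, 0, 1, -0.5, 0, 0, 0, 32, 0, 1, 0, 0, 0, 0, 32, 0, 1, 0, 0, 0, 0, 32, 0, 1, 0, 0, 0, 0, 32, 0, 1, 0, 0, 0, 0, 32, 0, 1, 0, 0, 0, 0, 32, 0, 1, 0, 0, 0, 0, 32, 0, 0.6, 0, 0, 0, 0, 32]

```text
t: 45.88
tool_pos: [0.4258, 0.3341, 0.2801]
orientation: [-0.016, -3.141, -0.001]
force: [0.1, 0.0, 0.8]
opening: 0.0298
gripper_force: 0.0
```

>>> apply_moves:
  steps: [0, 0.8, 0, 0, 0, 0, 32, 0, 0, 0, 0, 0, 0.4, 32, 0, 0, 0, 0, 0, 0.4, 32, 0, 0, 0, 0, 0, 0, 32]

```text
t: 46.22
tool_pos: [0.4265, 0.3559, 0.2801]
orientation: [-0.151, -3.138, 0.0]
force: [-0.0, -0.5, 1.0]
opening: 0.0295
gripper_force: 0.0
```

```bash
python3 s.py 6 tray_a_bail:.148 tray_a:.076 stylus:0
python3 w.py w12 tray_a:.003 tray_a_bail:.075;python3 -c "
from h import *
go([.4303,.392,.045],175.6)"
```

```text
46.2167 [0.4265 0.3559 0.2801] [-0.0253 -0.4599  0.9779] [ 0.0617 -0.1646  0.0338] 0.029511965555949947
scene tray_a_bail [270.1 193.9] 0.61 [ 0.6036 -0.0096  0.148 ]
scene tray_a [195.5 174.7] 0.78 [0.4622 0.2856 0.076 ]
scene tray_a [279.2 217.7] 0.67 [ 0.6131 -0.0555  0.076 ]
scene tray_a [270.1 211.2] 0.62 [ 0.6027 -0.0144  0.076 ]
scene stylus [233.8 248.4] 0.42 [ 0.4518 -0.041   0.    ]
scene stylus [266.7 172.2] 0.18 [0.7481 0.2561 0.    ]
top tray_a_bail [253.8 173.6] 0.62 [ 0.6006 -0.0004  0.148 ]
top tray_a [161.6 199.6] 0.86 [0.5128 0.364  0.076 ]
top tray_a [253. 176.] 0.55 [0.5983 0.0048 0.076 ]
top tray_a [274.5 173.4] 0.52 [ 0.6068 -0.0789  0.076 ]
top stylus [261.3 212.3] 0.62 [ 0.456  -0.0244  0.    ]
46.6167 [0.4269 0.3553 0.2798] 174.53597544170185 0.030026945898249266
tray_a [ 60.8 290. ] 0.65 [ 0.6479 -0.0632  0.003 ]
tray_a [278.3 202.5] 0.58 [0.5053 0.3879 0.003 ]
tray_a_bail [ 23.3 322.8] 0.67 [ 0.6624 -0.0828  0.075 ]
t 46.77 turn [ 0.    0.   -0.18] shift(final frame) [-0.02  1.23  7.82] (cur frame) [0.   1.23 7.82]
```

>>> apply_moves:
  steps: [0, 0.6, 0.5, 0, 0, -0.18, 32, 0, 0.63, 0.9, 0, 0, 0, 32, 0, 0, 1, 0, 0, 0, 32, 0, 0, 1, 0, 0, 0, 32, 0, 0, 1, 0, 0, 0, 32, 0, 0, 1, 0, 0, 0, 32, 0, 0, 1, 0, 0, 0, 32, 0, 0, 0.8, 0, 0, 0, 32, 0, 0, 0.6, 0, 0, 0, 32, 0, 0, 0, 0, 0, 0, 32]

```text
t: 47.6
tool_pos: [0.4269, 0.3899, 0.0405]
orientation: [-0.12, -3.133, 0.008]
force: [0.1, -0.1, 0.1]
opening: 0.0298
gripper_force: 0.0
```

```bash
python3 -c "
from h import *
go([.431,.392,-.024],175.6)
i=shot('wrist','w13').mean(2).astype(int)
for r in(200,208,216,224,230): print(r,i[r,226:290:2])"
```

```text
t 47.6 turn [-0.05 -0.06  0.  ] shift(final frame) [-0.13  0.08  2.15] (cur frame) [-0.14  0.09  2.15]
200 [ 78  82  81  83  86  81  83  83  85  78  83 100  85  78  79  80 197 234
 238 236 232 190  73  79  78  80  77  74  76  79  76  76]
208 [ 86  80  81  82  81  81  80  84  86  80  80  78  82  82  79  76 195 231
 236 235 232 193  71  81  77  70  75  79  77  79  82  92]
216 [ 84  79  79  82  79  76  81  81  80  78  85  82  79  77  80  79 191 231
 234 235 230 198  49  83  82  79  82  81  82  84  80  81]
224 [253 253 252 102  73  83  81  80  84  80  80  79  82  81  79  82 175 230
 234 233 229 191  53  77  84  81  80  73 115 253 253 253]
230 [253 253 192  67  61  82  82  77  73  79  53  54  81  81  81  79 119 253
 254 254 247  81  85  85  84  83  82  68  70 188 253 253]
```

>>> apply_moves:
  steps: [-0.12, 0.11, 0.5, 0, 0, 0, 32, 0, 0, 0.6, 0, 0, 0, 32, 0, 0, 0.5, 0, 0, 0, 32, 0, 0, 0.3, 0, 0, 0, 32, 0, 0, 0.2, 0, 0, 0, 32, 0, 0, 0, 0, 0, 0, 32, 0, 0, 0, 0, 0, 0, 0, 0, 0, 0, 0, 0, 0, 0, 0, 0, 0, 0, 0, 0, 0, 0, 0, 0, 0, 0, 0, 0, 0, 0, 0, 0, 0, 0, 0]

```text
t: 48.57
tool_pos: [0.4344, 0.3957, -0.0164]
orientation: [0.12, 3.138, 0.002]
force: [-0.6, -0.7, 4.1]
opening: 0.0093
gripper_force: 45.0
```

>>> apply_moves:
  steps: [0, 0, -0.2, 0, 0, 0, 0, 0, 0, -0.4, 0, 0, 0, 0, 0, 0, -0.6, 0, 0, -0.2, 0, 0, 0, -0.7, 0, 0, -0.2, 0, 0, 0, -0.7, 0, 0, -0.2, 0, 0, 0, -0.5, 0, 0, 0, 0, 0, -0.2, -0.2, 0, 0, 0, 0, 0, -0.4, 0, 0, 0, 0, 0, 0, -0.6, 0, 0, 0, 0, 0, 0, -0.7, 0, 0, 0, 0, 0, 0, -0.7, 0, 0, 0, 0, 0, 0, -0.7, 0, 0, 0, 0, 0]

```text
t: 49.57
tool_pos: [0.4311, 0.2939, 0.08]
orientation: [-0.022, -3.139, 0.003]
force: [-0.0, -0.2, -1.6]
opening: 0.0097
gripper_force: 45.0
```

```bash
python3 s.py 7 tray_a:.1 
python3 -c "
from h import *
go([.44,.0695,.076],179.4)"
```

```text
49.5667 [0.4311 0.2939 0.08  ] [-0.0136 -0.1841 -1.5567] [ 0.0179 -0.0536  0.0284] 0.009699608157782093
scene tray_a [278.4 219.7] 0.85 [ 0.5924 -0.0827  0.1   ]
scene tray_a [205.6 166. ] 0.7 [0.5047 0.2862 0.1   ]
scene tray_a [258.5 182.9] 0.69 [0.6269 0.1077 0.1   ]
scene tray_a [270.  210.2] 0.67 [ 0.5914 -0.0319  0.1   ]
top tray_a [275.3 177.1] 0.78 [ 0.5903 -0.0809  0.1   ]
top tray_a [255.2 175.8] 0.67 [ 0.5968 -0.0044  0.1   ]
t 49.77 turn [-0.   -0.01 -0.05] shift(final frame) [-0.35 -7.52  0.16] (cur frame) [-0.39 -7.52  0.16]
```

>>> apply_moves:
  steps: [0, -0.7, 0, 0, 0, -0.05, 0, 0, -0.8, 0, 0, 0, 0, 0, 0, -0.8, 0, 0, 0, 0, 0, -0.1, -0.8, 0, 0, 0, 0, 0, -0.1, -0.8, 0, 0, 0, 0, 0, -0.1, -0.8, 0, 0, 0, 0, 0, 0, -0.8, 0, 0, 0, 0, 0, 0, -0.8, 0, 0, 0, 0, 0, 0, -0.7, 0, 0, 0, 0, 0, 0, -0.4, 0, 0, 0, 0, 0, 0, -0.12, 0, 0, 0, 0, 0, 0, 0, 0, 0, 0, 0, 0]

```text
t: 50.77
tool_pos: [0.4394, 0.0704, 0.0814]
orientation: [-0.015, -3.141, -0.0]
force: [-0.1, 0.0, -0.8]
opening: 0.0095
gripper_force: 45.0
```

```bash
python3 -c "
from h import *
go([.529,.0695,.0797],179.4)"
```

```text
t 50.77 turn [ 0.   -0.    0.01] shift(final frame) [-2.99  0.    0.06] (cur frame) [-2.99 -0.    0.06]
```

>>> apply_moves:
  steps: [-0.3, -0.02, 0.05, 0, 0, 0, 0, -0.4, 0, 0, 0, 0, 0, 0, -0.4, 0, 0, 0, 0, 0, 0, -0.4, 0, 0, 0, 0, 0, 0, -0.3, 0, 0, 0, 0, 0, 0, -0.3, 0, 0, 0, 0, 0, 0, -0.3, 0, 0, 0, 0, 0, 0, -0.25, 0, 0, 0, 0, 0, 0, -0.2, 0, 0, 0, 0, 0, 0, -0.14, 0, 0, 0, 0, 0, 0, 0, 0, 0, 0, 0, 0, 0]

```text
t: 51.68
tool_pos: [0.5297, 0.0693, 0.0802]
orientation: [0.013, 3.141, 0.0]
force: [0.0, 0.5, -1.9]
opening: 0.0094
gripper_force: 45.0
```

>>> apply_moves:
  steps: [0, 0, 0.2, 0, 0, 0, 0, 0, 0, 0.2, 0, 0, 0, 0, 0, 0, 0.2, 0, 0, 0, 0, 0, 0, 0.13, 0, 0, 0, 0, 0, 0, 0, 0, 0, 0, 0, 0, 0, 0, 0, 0, 0, 0]

```text
t: 52.18
tool_pos: [0.5293, 0.0692, 0.0584]
orientation: [0.013, 3.141, 0.0]
force: [0.3, -0.1, 0.5]
opening: 0.0098
gripper_force: 45.0
```

>>> apply_moves:
  steps: [0, 0, 0.06, 0, 0, 0, 0, 0, 0, 0, 0, 0, 0, 0, 0, 0, 0, 0, 0, 0, 0]

```text
t: 52.43
tool_pos: [0.5298, 0.0692, 0.0572]
orientation: [0.013, 3.14, 0.0]
force: [1.0, -0.4, 3.7]
opening: 0.0093
gripper_force: 45.0
```

>>> apply_moves:
  steps: [0, 0, -0.05, 0, 0, 0, 0, 0, 0, 0, 0, 0, 0, 14, 0, 0, 0, 0, 0, 0, 16, 0, 0, 0, 0, 0, 0, 22, 0, 0, 0, 0, 0, 0, 30, 0, 0, 0, 0, 0, 0, 32, 0, 0, -0.3, 0, 0, 0, 32, 0, 0, -0.5, 0, 0, 0, 32, 0, 0, -0.6, 0, 0, 0, 32, 0.5, 0, -0.6, 0, 0, 0, 32, 0.8, 0, -0.6, 0, 0, 0, 32, 1, 0, -0.6, 0, 0, 0, 32]

```text
t: 53.43
tool_pos: [0.46, 0.0697, 0.1554]
orientation: [0.014, 3.141, 0.0]
force: [-0.5, 0.1, 1.9]
opening: 0.0297
gripper_force: 0.0
```

>>> apply_moves:
  steps: [0.8, 0, -1, 0, 0, 0, 32, 0, 0, -1, 0, 0, 0, 32, 0, 0, -1, 0, 0, 0, 32, 0, 0, -1, 0, 0, 0, 32, 0, 0, -1, 0, 0, 0, 32, 0, 0, -1, 0, 0, 0, 32, 0, 0, -1, 0, 0, 0, 32, 0, 0, 0, 0, 0, 0, 32, 0, 0, 0, 0, 0, 0, 32]

```text
t: 54.18
tool_pos: [0.4369, 0.0701, 0.3667]
orientation: [0.013, 3.137, 0.0]
force: [-0.3, -0.6, -0.7]
opening: 0.0302
gripper_force: 0.0
```

```bash
python3 s.py 8 tray_a_bail:.148 tray_a:.076 stylus:0 carriage_handle:.2844 hook_a_curl:.145
python3 -c "
from h import *
go([.603,.118,.36],179.4)"
```

```text
54.1833 [0.4369 0.0701 0.3667] [-0.2699 -0.5898 -0.702 ] [ 0.0732 -0.1624  0.0266] 0.030160938144423496
scene tray_a_bail [268.6 193.9] 0.64 [ 0.5994 -0.0073  0.148 ]
scene tray_a [258.9 198.4] 0.92 [0.6015 0.0594 0.076 ]
scene tray_a [275.6 221. ] 0.91 [ 0.5949 -0.063   0.076 ]
scene tray_a [268.6 211.8] 0.67 [ 0.5969 -0.0145  0.076 ]
scene stylus [233.6 250.8] 0.68 [ 0.4465 -0.05    0.    ]
scene carriage_handle [248.7 139.8] 0.84 [0.595  0.1171 0.2844]
scene hook_a_curl [352.5 267.6] 0.74 [ 0.6463 -0.3752  0.145 ]
scene hook_a_curl [308.2 333.2] 0.63 [ 0.4311 -0.4797  0.145 ]
scene hook_a_curl [275.  219.5] 0.6 [ 0.5586 -0.1155  0.145 ]
scene hook_a_curl [258.9 183.2] 0.48 [0.6003 0.0582 0.145 ]
top tray_a_bail [256.4 171. ] 0.81 [ 0.61   -0.0102  0.148 ]
top tray_a [274.1 175. ] 0.77 [ 0.6006 -0.0772  0.076 ]
top tray_a [253.8 176. ] 0.76 [0.5983 0.0016 0.076 ]
top tray_a [239.1 176.5] 0.65 [0.5974 0.0589 0.076 ]
top stylus [260.4 213.1] 0.38 [ 0.4528 -0.0207  0.    ]
top carriage_handle [236.  174.1] 0.72 [0.5868 0.0547 0.2844]
top carriage_handle [216.5 172.4] 0.63 [0.5938 0.1193 0.2844]
top hook_a_curl [358.9 203.1] 0.56 [ 0.4854 -0.3822  0.145 ]
top hook_a_curl [236.  172.1] 0.48 [0.6078 0.0654 0.145 ]
top hook_a_curl [325.6 142.8] 0.38 [ 0.7098 -0.2673  0.145 ]
t 54.78 turn [ 0.   -0.    0.02] shift(final frame) [-5.55  1.66  0.13] (cur frame) [-5.55  1.65  0.12]
```

>>> apply_moves:
  steps: [-0.7, 0.2, 0, 0, 0, 0, 32, -1, 0.3, 0, 0, 0, 0, 32, -1, 0.3, 0, 0, 0, 0, 32, -1, 0.3, 0, 0, 0, 0, 32, -1, 0.3, 0.2, 0, 0, 0, 32, -0.8, 0.27, 0.5, 0, 0, 0, 32, 0, 0, 0.7, 0, 0, 0, 32, 0, 0, 0.7, 0, 0, 0, 32, 0, 0, 0, 0, 0, 0, 32]

```text
t: 55.53
tool_pos: [0.5998, 0.1187, 0.2947]
orientation: [-0.013, -3.133, 0.002]
force: [-0.2, 0.2, -1.3]
opening: 0.0298
gripper_force: 0.0
```

```bash
python3 -c "
from h import *
go([.602,.1185,.241],179.4)
i=shot('wrist','w14').mean(2).astype(int)
print(proj('wrist',[.602,.1185,.2994]),[(x['xy'],x['conf'],atz('wrist',x['xy'],.2844)) for x in eyes.place_of('wrist','carriage_handle')])
for r in range(176,226,6): print(r,i[r,220:296:2])"
```

```text
t 55.53 turn [-0.01 -0.09  0.02] shift(final frame) [-0.07 -0.    1.79] (cur frame) [-0.09 -0.    1.79]
[256.12912042 216.39518793] [([271.6, 207.9], 0.63, array([0.60148531, 0.13172294, 0.2844    ]))]
176 [153 154 155 207 124  70  55 102 126 125 152 175 175 176 174 177 175 175
 175 176 147 149 151 153 135  52  40  39  36  36  37  38  34  33  38  36
  36  32]
182 [169 140 141 140 138 138 139 130 149 171 160 176 174 176 173 173 172 172
 176 174 153 151 150 153 152  82  38  39  34  39  33  38  36  35  43  37
  38  36]
188 [209 248 138 254 254 168 172 174 172 169 148 119 119 118 119 118 119 117
 119 121 140 153 153 151 155 152 123 124 121 122 122 122 121 119 111  88
  90  93]
194 [135 136 137 135 135 134 134 134 133 137 137 135 136 136 135 136 136 132
 135 116 100  52  32  27  29  32  87 121 120 120 122 121 122 121 111  87
  91  91]
200 [143 142 142 144 141 141 143 142 143 140 142 141 142 141 141 144 141 142
 142 120 120  56  33  29  30  31  34  95 122 121 121 122 121 124 113  87
  89  87]
206 [221 118 118 119 119 118 121 120 119 119 120 119 118 120 121 117 118 118
 119 102 107  53  35  36  37  34  32  98 124 119 120 120 121 123 112  89
  89  88]
212 [224 222 120 122 119 119 118 119 119 119 117 121 119 121 119 119 120 119
 119 116 118  45  35  38  32  35  34  97 120 122 123 123 123 120 109  88
  88  87]
218 [222 222 220 220 221 219 219 220 187 120 119 117 118 118 117 114 118 117
 119 120 118  61  29  34  38  34  32  96 119 121 120 121 121 120 119  98
  88  86]
224 [160 160 158 159 160 159  65  69 117 117 115 116 114 114 115 115 116 119
 119 118 117 108  46  29  34  35  65 119 119 119  79  69 158 160 159 161
 158 161]
```

>>> apply_moves:
  steps: [0, 0.28, 0.2, 0, 0, 0, 32, 0, 0, 0.5, 0, 0, 0, 32, 0, 0, 0.4, 0, 0, 0, 32, 0, 0, 0.3, 0, 0, 0, 32, 0, 0, 0, 0, 0, 0, 32]

```text
t: 56.05
tool_pos: [0.6006, 0.1272, 0.2569]
orientation: [-0.013, -3.139, 0.001]
force: [0.2, 0.8, -0.2]
opening: 0.0297
gripper_force: 0.0
```

```bash
python3 -c "
from h import *
go([.602,.127,.241],179.4)
i=shot('wrist','w15').mean(2).astype(int)
for r in range(186,236,6): print(r,i[r,220:296:2])"
```

```text
t 56.05 turn [-0.   -0.03  0.02] shift(final frame) [-0.05 -0.01  0.53] (cur frame) [-0.05 -0.01  0.53]
186 [150 142 133 134 139 171 150 173 174 174 172 171 172 174 172 172 161 152
 149 153 151 150  68  46  35  40  32  39  39  39  37  38  38  36  37  35
  35  38]
192 [254 253 169 171 171 169 155 120 120 116 119 120 119 120 118 119 144 152
 153 154 151 152 130 120 121 123 122 120 121 119 120 122 120 103  90  88
  92  89]
198 [171 169 171 172 173 170 157 122 121 117 119 118 117 120 110  81 128 153
 153 150 155 155 139 124 123 120 121 121 121 118 120 121 121  99  87  91
  91  91]
204 [134 134 135 136 135 136 134 135 134 136 134 135 135 134 118  78  52  31
  34  34  33  31 111 122 118 122 122 120 120 122 123 119 120 102  88  87
  89  90]
210 [150 150 147 147 149 148 148 150 148 149 147 147 147 146 126  87  30  35
  35  29  29  27  82 120 124 121 119 120 121 119 121 123 121 100  87  86
  86  94]
216 [120 117 121 121 120 118 119 119 117 120 119 119 118 122 101  62  31  36
  37  35  36  36  62 120 120 120 117 120 120 122 122 121 122  91  87  88
  87  97]
222 [196 165 161 158 159 159 132 100 119 219 120 116 116 115 118 103  33  33
  33  34  36  34  58 121 122 118 119 119 119 120 105 128 158 161 159 160
 159 130]
228 [159 162 162 161 161 136  39  69 118 115 117 117 116 116 117 102  32  33
  36  36  37  37  54 117 117 117 118 116 120 121  85  40 124 162 158 158
 160 159]
234 [161 158 161 158 158  37  41  70 169 165 163 129 115 115 116 101  34  35
  31  37  35  35  55 117 115 117 119 115 117 117  64  37  41 157 160 158
 159 160]
```

>>> apply_moves:
  steps: [-0.03, 0, 0.3, 0, 0, 0, 32, 0, 0, 0.2, 0, 0, 0, 32, 0, 0, 0, 0, 0, 0, 10, 0, 0, 0, 0, 0, 0, 0, 0, 0, 0, 0, 0, 0, 0, 0, 0, 0, 0, 0, 0, 0, 0, 0, 0, 0, 0, 0, 0]
  grip_force: 12

```text
t: 56.68
tool_pos: [0.6027, 0.1272, 0.2443]
orientation: [0.013, 3.141, 0.0]
force: [0.4, 0.4, 0.1]
opening: 0.0094
gripper_force: 12.0
```

>>> apply_moves:
  steps: [0, -0.02, 0, 0, 0, 0, 0, 0, -0.04, 0, 0, 0, 0, 0, 0, -0.06, 0, 0, 0, 0, 0, 0, -0.08, 0, 0, 0, 0, 0, 0, -0.08, 0, 0, 0, 0, 0, 0, -0.08, 0, 0, 0, 0, 0, 0, -0.08, 0, 0, 0, 0, 0, 0, -0.08, 0, 0, 0, 0, 0, 0, -0.08, 0, 0, 0, 0, 0, 0, -0.08, 0, 0, 0, 0, 0, 0, -0.08, 0, 0, 0, 0, 0, 0, -0.08, 0, 0, 0, 0, 0]

```text
t: 57.68
tool_pos: [0.6026, 0.1017, 0.2443]
orientation: [0.013, 3.141, 0.0]
force: [2.2, 2.8, 3.8]
opening: 0.0092
gripper_force: 12.0
```

>>> apply_moves:
  steps: [0, -0.08, 0, 0, 0, 0, 0, 0, -0.08, 0, 0, 0, 0, 0, 0, -0.08, 0, 0, 0, 0, 0, 0, -0.08, 0, 0, 0, 0, 0, 0, -0.08, 0, 0, 0, 0, 0, 0, -0.08, 0, 0, 0, 0, 0, 0, -0.08, 0, 0, 0, 0, 0, 0, -0.08, 0, 0, 0, 0, 0, 0, -0.08, 0, 0, 0, 0, 0, 0, -0.08, 0, 0, 0, 0, 0, 0, -0.08, 0, 0, 0, 0, 0, 0, -0.08, 0, 0, 0, 0, 0]

```text
t: 58.68
tool_pos: [0.6025, 0.0729, 0.2443]
orientation: [0.013, 3.14, 0.0]
force: [3.2, 2.2, 5.8]
opening: 0.0093
gripper_force: 12.0
```

>>> apply_moves:
  steps: [0, -0.08, 0, 0, 0, 0, 0, 0, -0.08, 0, 0, 0, 0, 0, 0, -0.08, 0, 0, 0, 0, 0, 0, -0.08, 0, 0, 0, 0, 0, 0, -0.08, 0, 0, 0, 0, 0, 0, -0.08, 0, 0, 0, 0, 0, 0, -0.07, 0, 0, 0, 0, 0, 0, -0.06, 0, 0, 0, 0, 0, 0, -0.05, 0, 0, 0, 0, 0, 0, -0.05, 0, 0, 0, 0, 0]

```text
t: 59.52
tool_pos: [0.6024, 0.0516, 0.2443]
orientation: [0.013, 3.14, 0.0]
force: [5.6, 3.1, 4.8]
opening: 0.0095
gripper_force: 12.0
```

>>> apply_moves:
  steps: [-0.02, -0.04, 0, 0, 0, 0, 0, -0.02, -0.04, 0, 0, 0, 0, 0, 0, -0.03, 0, 0, 0, 0, 0, 0, -0.03, 0, 0, 0, 0, 0, 0, -0.02, 0, 0, 0, 0, 0]

```text
t: 59.93
tool_pos: [0.6024, 0.0484, 0.2442]
orientation: [-0.011, -3.141, -0.004]
force: [-0.9, 10.0, 7.3]
opening: 0.0092
gripper_force: 12.0
```

>>> apply_moves:
  steps: [0, 0, 0, 0, 0, 0, 14, 0, 0, 0, 0, 0, 0, 20, 0, 0, 0, 0, 0, 0, 30, 0, 0, 0, 0, 0, 0, 32, 0, 0, -0.4, 0, 0, 0, 32, 0, 0, -0.8, 0, 0, 0, 32, 0, 0, -1, 0, 0, 0, 32, 0, 0, -1, 0, 0, 0, 32, 0.5, 0, -0.8, 0, 0, 0, 32, 1, -0.3, 0, 0, 0, 0, 32, 1, -0.6, 0, 0, 0, 0, 32, 1, -0.6, 0, 0, 0, 0, 32]

```text
t: 60.93
tool_pos: [0.4966, 0.0027, 0.3651]
orientation: [0.012, 3.141, -0.001]
force: [0.4, -1.0, 1.4]
opening: 0.03
gripper_force: 0.0
```

>>> apply_moves:
  steps: [1, -0.6, 0, 0, 0, 0, 32, 1, -0.6, 0, 0, 0, 0, 32, 0.6, -0.4, 0, 0, 0, 0, 32, 0, 0, 0.6, 0, 0, -0.9, 32, 0, 0, 0.6, 0, 0, -0.9, 32, 0, 0, 0.6, 0, 0, -0.9, 32, 0, 0, 0.6, 0, 0, -0.9, 32, 0, 0, 0.6, 0, 0, -0.9, 32, 0, 0, 0, 0, 0, -0.7, 32, 0, 0, 0, 0, 0, 0, 32]

```text
t: 61.77
tool_pos: [0.4184, -0.0445, 0.2735]
orientation: [0.836, -3.026, -0.001]
force: [-0.2, -0.4, -0.0]
opening: 0.0297
gripper_force: 0.0
```

```bash
python3 s.py 9 tray_a:.076 stylus:0 carriage_handle:.2844 
python3 w.py w16 stylus:0; python3 -c "
from h import *
go([.4291,-.0461,.05],210.6)
np.set_printoptions(linewidth=200)
import numpy as np
a=cv2.imread('pics/w16.png')[100:240,150:380];b=cv2.imread('pics/scene9.png')[120:270,170:330];c=cv2.imread('pics/top9.png')[140:240,180:340]
f=lambda i,w,h:cv2.resize(i,(w,h),interpolation=cv2.INTER_CUBIC)
cv2.imwrite('pics/v9.png',np.hstack([np.vstack([f(b,360,338),f(c,360,225)]),np.vstack([f(a,438,267),np.zeros((296,438,3),np.uint8)])]))
"
```

```text
61.7667 [ 0.4184 -0.0445  0.2735] [-0.2252 -0.3995 -0.0016] [ 0.0418 -0.033   0.0577] 0.029703019444599726
scene tray_a [291.6 237.9] 0.83 [ 0.5999 -0.151   0.076 ]
scene tray_a [281.  227.3] 0.74 [ 0.5952 -0.0958  0.076 ]
scene tray_a [269.8 212.5] 0.69 [ 0.5987 -0.0194  0.076 ]
scene tray_a [192. 225.] 0.64 [0.3511 0.0509 0.076 ]
scene stylus [268.  172.4] 0.58 [0.7519 0.2525 0.    ]
scene stylus [231.2 248. ] 0.47 [ 0.4451 -0.0354  0.    ]
scene carriage_handle [260.1 153.2] 0.66 [0.5908 0.0355 0.2844]
scene carriage_handle [250.8 169.9] 0.37 [ 0.526  -0.0242  0.2844]
scene carriage_handle [233.3 246.1] 0.29 [ 0.3476 -0.2654  0.2844]
top tray_a [295.1 171.5] 0.71 [ 0.6127 -0.1588  0.076 ]
top tray_a [259.3 173.6] 0.65 [ 0.6072 -0.0199  0.076 ]
top tray_a [262.  175.8] 0.58 [ 0.5984 -0.0302  0.076 ]
top tray_a [272.8 176.7] 0.56 [ 0.5941 -0.0721  0.076 ]
top tray_a [292.6 173.4] 0.19 [ 0.6055 -0.149   0.076 ]
top stylus [295.2 167.8] 0.23 [ 0.6356 -0.1664  0.    ]
top carriage_handle [238.5 172. ] 0.89 [0.5936 0.0464 0.2844]
62.1667 [ 0.4195 -0.0445  0.2745] -149.32822299992196 0.030074395544506676
stylus [255.7 176.5] 0.78 [ 0.4425 -0.0335  0.    ]
stylus [211.4 117.2] 0.25 [ 0.3928 -0.1506  0.    ]
t 62.27 turn [-0.    0.    0.02] shift(final frame) [-0.25 -0.21  7.47] (cur frame) [-0.25 -0.21  7.47]
```

View pics/v9.png

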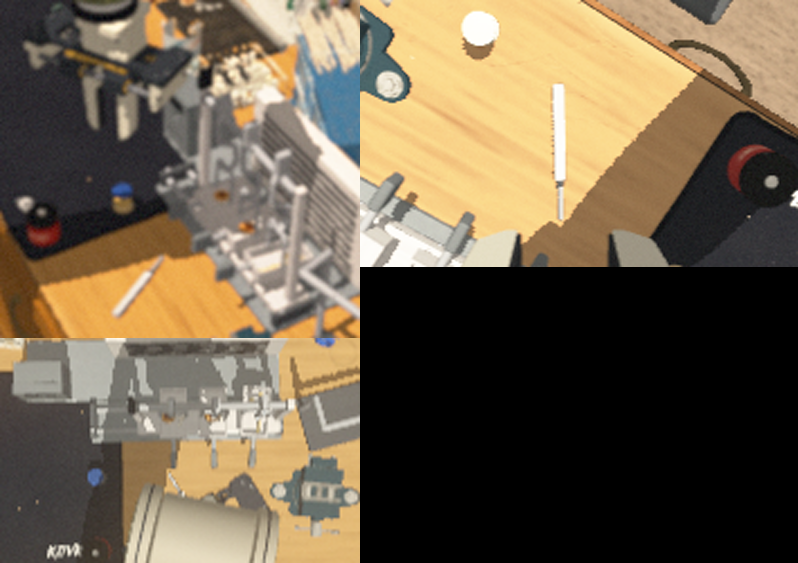

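All three trays hang and the carriage is at the right. In the wrist view the stylus runs from (254,144) at the handle end to (255.5,215) at the pin tip.

```bash
python3 - <<'E'
from h import *
np.set_printoptions(precision=4,suppress=True)
i=cv2.imread('pics/w16.png').mean(2).astype(int)
for r in(148,165,185,192,196,204,212,216): print(r,i[r,246:268])
h=atz("wrist",(253.8,144),.010);j=atz("wrist",(255.2,194.6),.010);e=atz("wrist",(255.6,215),.005)
d=(e-h)[:2];yaw=np.degrees(np.arctan2(d[1],d[0]));print(h,j,e,np.hypot(*d),np.hypot(*(j-h)[:2]),yaw)
u=d/np.hypot(*d);g=e[:2]-u*.090;print("grip",g);go([*g,.03],yaw+180)
E
```

```text
148 [201 201 202 202 179 211 251 251 251 252 248 216 195 196 193 192 194 192
 194 195 195 198]
165 [203 203 201 199 177 172 239 252 251 251 251 239 204 204 203 203 202 204
 203 204 204 204]
185 [192 194 195 201 202 186 224 252 252 252 251 240 190 200 201 201 201 201
 202 198 197 195]
192 [202 199 198 196 194 170 214 252 252 252 252 241 188 199 199 203 203 205
 205 206 204 202]
196 [204 203 204 202 204 203 192 148 107 116 128 171 194 195 192 190 193 194
 195 197 198 199]
204 [196 196 198 197 197 198 198 180 186 230 216 186 196 197 200 202 200 201
 201 204 183 120]
212 [201 200 200 202 200 200 203 178 179 230 217 187 196 194 173 114 110 108
 108 111 111 110]
216 [203 203 183 125 124 167 200 202 198 199 180 119 110 113 111 113 113 110
 112 110 107 108]
[ 0.3938 -0.0661  0.01  ] [ 0.4697 -0.0184  0.01  ] [0.5042 0.0029 0.005 ] 0.13011617948818788 0.08961609661072469 32.00022792550674
grip [ 0.4278 -0.0448]
t 62.27 turn [-0.    0.   -0.22] shift(final frame) [-0.23 -0.16  8.14] (cur frame) [-0.23 -0.15  8.14]
```

>>> apply_moves:
  steps: [-0.23, -0.16, 0.5, 0, 0, -0.22, 32, 0, 0, 1, 0, 0, 0, 32, 0, 0, 1, 0, 0, 0, 32, 0, 0, 1, 0, 0, 0, 32, 0, 0, 1, 0, 0, 0, 32, 0, 0, 1, 0, 0, 0, 32, 0, 0, 1, 0, 0, 0, 32, 0, 0, 0.9, 0, 0, 0, 32, 0, 0, 0.7, 0, 0, 0, 32, 0, 0, 0, 0, 0, 0, 32, 0, 0, 0, 0, 0, 0, 32]

```text
t: 63.18
tool_pos: [0.4264, -0.0448, 0.0303]
orientation: [0.866, -3.017, -0.002]
force: [0.6, -1.0, 0.5]
opening: 0.0298
gripper_force: 0.0
```

```bash
python3 -c "
from h import *
go([.4278,-.0448,-.034],212)
i=shot('wrist','w17').mean(2).astype(int)
for r in(190,200,210,220,226,232): print(r,i[r,226:290:2])"
```

```text
t 63.18 turn [ 0.02 -0.02  0.  ] shift(final frame) [-0.04 -0.02  2.14] (cur frame) [-0.04 -0.03  2.14]
190 [173 172 174 176 174 175 176 176 180 179 179 183 159 238 233 233 236 232
 173 177 177 180 177 179 178 176 175 175 174 174 171 171]
200 [177 177 177 178 179 180 180 175 176 175 171 154 161 237 236 234 235 230
 179 177 179 176 176 178 176 178 177 176 176 177 177 175]
210 [172 175 173 173 171 173 174 174 174 176 174 177 164 238 236 235 235 223
 174 175 173 174 174 176 178 177 174 175 176 176 178 178]
220 [179 181 179 174 176 177 178 179 177 174 173 149 167 239 236 235 235 220
 173 173 176 174 177 174 174 176 176 174 178 180 179 178]
226 [182 182 173  39 100 178 176 174 175 175 175 178 167 238 238 236 236 214
 171 170 169 172 172 175 174 174 175 111  39 162 182 183]
232 [183 178  74  31  72 172 175 180 180 180 175 150 165 238 238 236 236 124
  94  92  92 136 169 169 169 170 171  78  28  52 174 183]
```

>>> apply_moves:
  steps: [0, 0, 0.6, 0, 0, 0, 32, 0, 0, 0.5, 0, 0, 0, 32, 0, 0, 0.3, 0, 0, 0, 32, 0, 0, 0.2, 0, 0, 0, 32, 0, 0, 0.2, 0, 0, 0, 32, 0, 0, 0.1, 0, 0, 0, 32, 0, 0, 0, 0, 0, 0, 32, 0, 0, 0, 0, 0, 0, 32]

```text
t: 63.9
tool_pos: [0.428, -0.0451, -0.0256]
orientation: [-0.867, 3.019, -0.0]
force: [-0.0, -0.9, -0.7]
opening: 0.0296
gripper_force: 0.0
```

>>> apply_moves:
  steps: [0, 0, 0.08, 0, 0, 0, 32, 0, 0, 0, 0, 0, 0, 32]

```text
t: 64.07
tool_pos: [0.4279, -0.0451, -0.0283]
orientation: [-0.867, 3.019, -0.0]
force: [0.6, -0.4, -0.1]
opening: 0.03
gripper_force: 0.0
```

>>> apply_moves:
  steps: [0, 0, 0.08, 0, 0, 0, 32, 0, 0, 0.08, 0, 0, 0, 32, 0, 0, 0, 0, 0, 0, 32, 0, 0, 0, 0, 0, 0, 32]

```text
t: 64.4
tool_pos: [0.4273, -0.045, -0.0335]
orientation: [0.867, -3.019, -0.0]
force: [0.4, 1.2, 0.4]
opening: 0.0297
gripper_force: 0.0
```

>>> apply_moves:
  steps: [0, 0, 0, 0, 0, 0, 0, 0, 0, 0, 0, 0, 0, 0, 0, 0, 0, 0, 0, 0, 0, 0, 0, 0, 0, 0, 0, 0, 0, 0, 0, 0, 0, 0, 0, 0, 0, -0.3, 0, 0, 0, 0, 0, 0, -0.6, 0, 0, 0, 0, 0, 0, -0.8, 0, 0, 0, 0, 0, 0, -0.8, 0, 0, 0, 0, 0, 0, 0, 0, 0, 0, 0]
  grip_force: 30

```text
t: 65.23
tool_pos: [0.4313, -0.0458, 0.0474]
orientation: [-0.865, 3.013, -0.006]
force: [0.8, -0.2, 0.9]
opening: 0.0091
gripper_force: 30.0
```

```bash
python3 -c "
from h import *
np.set_printoptions(precision=4,suppress=True)
s,p,R=tool();print(s['opening'],p,robot.read_state()['q'])
r=[]
for f,c in(('scene6','scene'),('top6','top')):pass
for c in('scene','top'):
    shot(c,c+'10')
    for n,z in(('recess',.073),('button_face',.073),('stylus',.04)):
        for x in eyes.place_of(c,n): print(c,n,np.round(x['xy'],1),round(x['conf'],2),atz(c,x['xy'],z))
"
```

```text
0.009064749034817599 [ 0.4313 -0.0458  0.0474] [-0.2242 -0.239   2.0899 -0.      1.2829 -2.3542]
scene recess [246.5 171. ] 0.87 [0.638  0.2184 0.073 ]
scene button_face [280.  183.1] 0.74 [0.7101 0.098  0.073 ]
scene stylus [232.8 231.5] 0.57 [ 0.467  -0.0064  0.04  ]
top recess [197.8 163.5] 0.67 [0.6521 0.2208 0.073 ]
top recess [271.7 169.5] 0.57 [ 0.6226 -0.0684  0.073 ]
top button_face [257.5 166.5] 0.22 [ 0.6354 -0.0133  0.073 ]
```

>>> apply_moves:
  steps: [0, 0, -0.8, 0, 0, 0.5, 0, 0, 0, -1, 0, 0, 0.9, 0, 0, 0, -1, 0, 0, 0.9, 0, 0, 0, -1, 0, 0, 0.9, 0, 0, 0, -1, 0, 0, 0.9, 0, 0, 0, -1, 0, 0, 0.9, 0, 0, 0, -1, 0, 0, 0.43, 0, -0.2, 0.8, -0.5, 0, 0, 0, 0, -0.2, 1, -0.2, 0, 0, 0, 0, -0.2, 1, 0, 0, 0, 0, 0, -0.2, 1, 0, 0, 0, 0, 0, -0.2, 1, 0, 0, 0, 0, 0]

```text
t: 66.63
tool_pos: [0.459, 0.1, 0.2663]
orientation: [-0.016, -3.141, 0.0]
force: [-0.2, -0.7, -0.7]
opening: 0.0091
gripper_force: 30.0
```

>>> apply_moves:
  steps: [-0.3, 1, 0, 0, 0, 0, 0, -0.3, 1, 0, 0, 0, 0, 0, -0.3, 1, 0, 0, 0, 0, 0, 0, 0.6, 0, 0, 0, 0, 0, 0, 0, 0, 0, 0, 0, 0, 0, 0, 0, 0, 0, 0, 0]

```text
t: 67.13
tool_pos: [0.4865, 0.2069, 0.2656]
orientation: [-0.012, -3.14, 0.001]
force: [0.5, -0.3, -0.6]
opening: 0.0091
gripper_force: 30.0
```

```bash
python3 w.py w18 recess:.073 button_face:.073 stylus:.2 carriage_handle:.2844; python3 - <<'E'
from h import *
np.set_printoptions(linewidth=220)
s,p,R=tool();print(s["opening"],R[:,0])
g=lambda x:np.round(proj("wrist",x)).tolist()
print([ (y,z,g([.642,y,z])) for y in(.17,.22,.27) for z in(.114,.081,.073,.065)])
u,v=map(int,proj("wrist",[.642,.218,.073]))
i=cv2.imread('pics/w18.png').mean(2).astype(int)
print(u,v)
for r in range(v-16,min(v+20,384),2): print(r,i[r,u-36:u+38:2])
E
```

```text
67.1333 [0.4865 0.2069 0.2656] 179.57550958188563 0.009132985598356272
stylus [258.4 260.9] 0.59 [0.566  0.2066 0.2   ]
carriage_handle [ 80.7 342.1] 0.74 [0.5925 0.0581 0.2844]
0.00933395279866852 [-9.99941063e-01  1.08549456e-02 -2.02936772e-04]
[(0.17, 0.114, [234.0, 278.0]), (0.17, 0.081, [236.0, 267.0]), (0.17, 0.073, [236.0, 264.0]), (0.17, 0.065, [237.0, 262.0]), (0.22, 0.114, [268.0, 278.0]), (0.22, 0.081, [267.0, 266.0]), (0.22, 0.073, [267.0, 264.0]), (0.22, 0.065, [267.0, 261.0]), (0.27, 0.114, [301.0, 278.0]), (0.27, 0.081, [298.0, 266.0]), (0.27, 0.073, [297.0, 264.0]), (0.27, 0.065, [297.0, 261.0])]
265 263
247 [ 45  42  47  45  76 160 162 161 133  39  37 171 175 171 168 172 171 168  41  37 129 163 159 162  67  46  45  46  47  44  40  41  46  44  42  44  44]
249 [ 45  40  41  45  59 161 162 164 133  39  48 171 172 173 169 171 171 168  51  39 117 161 162 160  62  44  46  44  45  46  42  44  43  42  44  47  45]
251 [ 46  42  41  45  60 158 161 162 127  40  55 170 174 172 169 168 171 168  53  41 109 160 162 161  65  46  43  45  49  44  46  43  43  44  42  47  45]
253 [ 43 
[... 1600 characters left out ...]
 91  90  91  92  91  92  92  92 172 214  79  84  84  82  85  85  83  85  83  85  84]
275 [ 85  86  73 219 167  80 110 136 138 135 137 137 138 118  77  80  81  81  80  80  81  80  81  81 132 217 115  87  87  87  87  86  86  83  86  84  85]
277 [ 89  90 103 212 167  81 121 157 154 158 155 155 156 155 156 155 157 155 156 156 153 154 156 155 160 212 120  86  83  86  86  85  86  83  87  82  87]
279 [ 85  80 108 217 144  84 120 157 159 158 160 157 158 157 158 158 158 157 157 157 159 157 158 156 161 219 120  82  86  86  85  82  85  83  84  85  81]
281 [ 80  79 116 223 174  88 125 164 164 163 163 161 164 163 164 165 165 163 163 164 163 163 165 165 179 223 129  78  84  85  81  82  83  85  79  82  81]
```

>>> apply_moves:
  steps: [0, 0, 0, 0, -0.8, 0, 0, 0, 0, 0, 0, -1, 0, 0, 0, 0, 0, 0, -1, 0, 0, 0, 0, 0, 0, -1, 0, 0, 0, 0, 0, 0, -1, 0, 0, 0, 0, 0, 0, -0.2, 0, 0, 0, 0, 0, 0, 0, 0, 0, 0, 0, 0, 0, 0, 0, 0]

```text
t: 68.05
tool_pos: [0.4871, 0.2064, 0.2679]
orientation: [0.012, 2.618, -0.002]
force: [0.9, 0.2, -0.6]
opening: 0.0093
gripper_force: 30.0
```

```bash
python3 w.py w19 recess:.073 button_face:.073 ; python3 - <<'E'
from h import *
np.set_printoptions(linewidth=220)
g=lambda x:np.round(proj("wrist",x)).tolist()
print([ (y,z,g([.642,y,z])) for y in(.18,.22,.26) for z in(.114,.073)])
u,v=map(int,proj("wrist",[.642,.22,.073]))
i=cv2.imread('pics/w19.png').mean(2).astype(int)
print(u,v)
for r in range(v-30,min(v+30,384),3): print(r,i[r,u-42:u+44:2])
E
```

```text
68.05 [0.4871 0.2064 0.2679] 179.44344261096154 0.0092913940083749
recess [264.5 185.7] 0.95 [0.642  0.2183 0.073 ]
button_face [ 18.9 256.3] 0.47 [ 0.8563 -0.3352  0.073 ]
[(0.18, 0.114, [241.0, 203.0]), (0.18, 0.073, [242.0, 186.0]), (0.22, 0.114, [266.0, 203.0]), (0.22, 0.073, [266.0, 186.0]), (0.26, 0.114, [291.0, 203.0]), (0.26, 0.073, [289.0, 186.0])]
265 185
155 [46 37 35 37 34 36 34 34 35 42 61 59 57 54 33 29 34 32 32 32 33 35 35 33 36 36 33 33 31 35 34 33 33 37 30 32 32 38 33 32 33 36 33]
158 [52 43 32 33 33 28 34 36 30 34 29 30 32 32 32 36 32 35 36 35 35 34 34 34 33 34 33 34 37 37 32 34 37 36 38 34 34 34 31 28 33 31 29]
161 [ 75  75  65  68  65  67  68  67  69  72  88  88  90  88  88  89  88  90  89  88  91  91  90  91  90  90  91  92  91  91 102  74  30  35  36  36  35  35  35  33  51  52  55]
164 [108 178 110 112 113 112 113 114 111 110  96  95  95  93  95  94  95  97  93  95  92  94  96  92  93  93  97  93  94  93  94  94  56  32  37  33  33  33  32  34  34  33  34]
167 [216 217 114 112 109 110 112 208 213 195 114 135 135 134 135 135 120  90  93  93  94  94  92  96  95  
[... 2041 characters left out ...]
4 181 182 183 182 180 177 171 139 138 137 138 140 162 166 161 157 158 160 162 146  94  93 134 138 135 137 135 136 136 138 139 137 132 115 116 122 129 221 192 179 228]
206 [205 207 208 207 208 208 207 208 204 175 175 176 175 166 163 166 163 158 159 161 162 159  94  92 174 175 176 177 176 178 178 174 177 176 190 145 158 214 162 203 231 252 249]
209 [202 202 203 203 204 204 203 205 203 177 180 175 179 170 161 166 161 158 161 160 159 160  94  92 175 179 179 178 177 178 177 178 178 177 222 251 250 249 240 212 250 247 252]
212 [203 204 205 206 203 204 202 203 200 177 177 179 176 170 163 169 163 156 160 160 162 163  94  91 176 178 178 177 177 175 178 178 179 178 238 253 254 248 251 254 254 253 247]
```

>>> apply_moves:
  steps: [0, -0.6, 0, 0, 0, 0, 0, 0, -0.6, 0, 0, 0, 0, 0, 0, 0, 0, 0, 0, 0, 0, 0, 0, 0, 0, 0, 0, 0, 0, 0, 0, 0, 0, 0, 0]

```text
t: 68.62
tool_pos: [0.4873, 0.1704, 0.2672]
orientation: [0.015, 2.618, -0.003]
force: [0.8, 0.0, -1.1]
opening: 0.0091
gripper_force: 30.0
```

```bash
python3 w.py w20 recess:.073 button_face:.073 ; python3 - <<'E'
from h import *
np.set_printoptions(linewidth=220)
u,v=map(int,proj("wrist",[.642,.2185,.073]))
i=cv2.imread('pics/w20.png').mean(2).astype(int)
print(u,v)
for r in range(v-20,v+24,2): print(r,i[r,u-30:u+31:1][::1] if 0 else i[r,u-26:u+27])
E
```

```text
68.6167 [0.4873 0.1704 0.2672] 179.35614774396507 0.009074071131421214
recess [286.  184.7] 0.77 [0.6371 0.2192 0.073 ]
recess [ 78.3 204.9] 0.63 [ 0.6846 -0.1556  0.073 ]
button_face [ 27.7 205.2] 0.69 [ 0.6846 -0.2465  0.073 ]
button_face [286.6 186.1] 0.2 [0.6401 0.2206 0.073 ]
285 186
166 [111 112 107  96  92  95  92  94  94  95  94  93  93  95  94  93  96  94  92  91  96  96  94  92  94  92  93  93  93  94  93  95  94  93  94  95  94  93  94  94  96  91  94  94  95  95  94  87  72  59  60  59  52]
168 [113 109 104  93  94  95  93  94  94  94  96  92  94  92  93  96  93  94  95  93  91  95  95  94  93  91  94  92  94  93  95  95  92  94 113 134 134 134 136 134 136 135 135 134 135 136 137 130 100  60  57  60  58]
170 [182 110 103  94  96  95  94  94  93  94  94  95  93  92  94  95  96  92  94  97  94  93  95  91  92  95  91  93  93  93  95  91  92  95 113 136 137 138 136 137 140 137 139 136 137 137 138 139 117  68  59  56  60]
172 [148 145 143 144 143 130 108  93  94  95  94  94  94  94  94  88  85  93  93  93  95  95  87  86  92  94  95 113 129 111 123 136 136 137 135 131 125 138
[... 3285 characters left out ...]
1 111 112 113 113 123 139 136 139 137 139 136]
204 [163 160 162 162 163 154 150 139 123  95  94 114 138 137 139 137 138 136 138 139 139 135 137 137 138 138 139 135 138 138 139 139 136 137 137 137 139 137 137 138 139 136 139 137 138 139 136 138 136 139 135 138 137]
206 [160 159 161 163 163 157 159 165 142  94 130 166 168 175 175 177 177 175 177 176 175 176 176 176 175 174 176 175 175 175 176 174 177 175 176 176 175 175 177 177 176 175 175 176 177 177 177 175 176 175 175 175 176]
208 [160 159 161 164 160 157 162 180 152  92 139 178 179 178 178 177 178 179 178 177 179 178 178 179 182 178 178 179 178 177 179 178 176 179 178 177 178 176 177 177 177 179 178 179 176 180 179 177 178 179 179 178 178]
```

>>> apply_moves:
  steps: [0, 0, 0, 0, 0.8, 0, 0, 0, 0, 0, 0, 1, 0, 0, 0, 0, 0, 0, 1, 0, 0, 0, 0, 0, 0, 1, 0, 0, 0, 0, 0, 0, 1, 0, 0, 0, 0, 0, 0, 0.2, 0, 0, 0, 0, 0, 0, 0, 0, 0, 0, 0, 0, 0, 0, 0, 0]

```text
t: 69.43
tool_pos: [0.4868, 0.1706, 0.2661]
orientation: [0.015, 3.141, -0.001]
force: [-0.4, 0.0, -0.4]
opening: 0.0092
gripper_force: 30.0
```

```bash
python3 -c "
from h import *
go([.515,.221,.0345],179.4)"
```

```text
t 69.43 turn [-0.    0.01  0.01] shift(final frame) [-0.92  1.69  7.72] (cur frame) [-0.92  1.69  7.72]
```

>>> apply_moves:
  steps: [-0.3, 0.5, 0.5, 0, 0, 0, 0, -0.3, 0.6, 0.8, 0, 0, 0, 0, -0.32, 0.59, 1, 0, 0, 0, 0, 0, 0, 1, 0, 0, 0, 0, 0, 0, 1, 0, 0, 0, 0, 0, 0, 1, 0, 0, 0, 0, 0, 0, 0.9, 0, 0, 0, 0, 0, 0, 0.7, 0, 0, 0, 0, 0, 0, 0.5, 0, 0, 0, 0, 0, 0, 0.32, 0, 0, 0, 0, 0, 0, 0, 0, 0, 0, 0, 0, 0, 0, 0, 0, 0, 0, 0]

```text
invalid input
```

```bash
python3 w.py w21 recess:.073 stylus:.068; python3 - <<'E'
from h import *
np.set_printoptions(linewidth=220)
go([.515,.221,.0345],179.4)
i=shot('scene','scene11')
for n in("recess","stylus"): print(n,[(np.round(x["xy"],1),round(x["conf"],2)) for x in eyes.place_of("scene",n)])
for X in([.605,.220,.073],[.565,.22,.073],[.515,.22,.073],[.641,.22,.073],[.641,.212,.073],[.641,.228,.073]): print(X,proj("scene",X).round(1))
u,v=map(int,proj("scene",[.605,.22,.073]).round())
g=i.mean(2).astype(int)
print(u,v)
for r in range(v-10,v+20): print(r,g[r,u-24:u+24])
E
```

```text
69.4333 [0.4868 0.1706 0.2661] 179.46429225229275 0.009198326638645714
stylus [259.3 260. ] 0.91 [0.6382 0.1739 0.068 ]
t 69.58 turn [0.   0.03 0.02] shift(final frame) [-0.95  1.68  7.78] (cur frame) [-0.92  1.68  7.78]
recess [(array([247.6, 170.2]), 0.92)]
stylus [(array([216.7, 135.4]), 0.68), (array([326.1, 256.7]), 0.68), (array([230. , 280.6]), 0.63)]
[0.605, 0.22, 0.073] [238.4 173.4]
[0.565, 0.22, 0.073] [228.7 176.7]
[0.515, 0.22, 0.073] [216.2 180.9]
[0.641, 0.22, 0.073] [247.  170.5]
[0.641, 0.212, 0.073] [248.  171.7]
[0.641, 0.228, 0.073] [246.  169.4]
238 173
163 [ 42  45  38  40  44  43  41  40  42  41  37  44  40  41  43  40  37  40  41  43  38  43  40  37  41  37  48  51  52  59  50  31  35  48  61  70  73  74  74  75  72  74  71  80 110 128 128 151]
164 [ 42  38  44  39  42  42  41  40  40  45  41  43  43  41  42  41  47  40  41  41  44  44  45  39  43  43  43  46  60  68  61  43  24  36  51  66  71  68  71  70  71  74  68  80 108 122 124 157]
165 [ 44  42  44  43  42  38  44  42  45  43  41  37  48  42  44  38  43  44  37  45  40  45  41  44  40  43  41  51  74  8
[... 4720 characters left out ...]
3  27  26  23  24  30  28  34  26  27  20  25  27  16  36  54  72  76  76  74  74  80  97 136 158 147 138]
190 [ 40  39  44  44  42  39  50  42  42  38  43  35  40  43  41  40  41  31  30  27  26  25  19  18  25  20  29  24  28  25  26  30  19  24  30  23  44  58  72  77  80  80  83  97 139 158 153 137]
191 [ 40  45  40  44  45  38  42  42  40  43  46  38  44  43  45  42  40  28  29  26  23  26  28  22  27  26  22  21  24  26  13  19  27  28  21  21  24  43  59  67  68  68  78 102 136 159 150 134]
192 [ 43  42  39  39  39  44  43  42  47  42  42  40  45  36  36  37  30  26  29  18  23  24  20  29  25  30  27  26  17  31  25  28  24  32  25  31  31  40  52  55  58  53  64  93 137 162 148 139]
```

>>> apply_moves:
  steps: [-0.3, 0.5, 0.5, 0, 0, 0, 0, -0.3, 0.6, 0.8, 0, 0, 0, 0, -0.32, 0.59, 1, 0, 0, 0, 0, 0, 0, 1, 0, 0, 0, 0, 0, 0, 1, 0, 0, 0, 0, 0, 0, 1, 0, 0, 0, 0, 0, 0, 0.9, 0, 0, 0, 0, 0, 0, 0.7, 0, 0, 0, 0, 0, 0, 0.5, 0, 0, 0, 0, 0, 0, 0.32, 0, 0, 0, 0, 0, 0, 0, 0, 0, 0, 0]

```text
t: 70.65
tool_pos: [0.5129, 0.2204, 0.0332]
orientation: [-0.014, -3.139, 0.002]
force: [-0.2, 0.3, -0.1]
opening: 0.0092
gripper_force: 30.0
```

```bash
python3 w.py w22 recess:.073; python3 - <<'E'
from h import *
go([.515,.221,.0345],179.4)
i=shot('scene','scene12')
np.set_printoptions(linewidth=220)
print("stylus",[(np.round(x["xy"],1),round(x["conf"],2)) for x in eyes.place_of("scene","stylus")])
d=i.astype(int).mean(2)-cv2.imread('pics/scene11.png').mean(2)
u,v=222,178
for r in range(165,192): print(r,d[r,218:254].astype(int))
E
```

```text
70.65 [0.5129 0.2204 0.0332] 179.47178381418126 0.009223299060732573
t 70.75 turn [0.   0.01 0.01] shift(final frame) [ 0.   -0.    0.05] (cur frame) [ 0.   -0.    0.05]
stylus [(array([221.2, 180.6]), 0.64), (array([268.3, 194.7]), 0.5), (array([327.5, 251.6]), 0.39)]
165 [ -8  -2 -10  -2 -10  -7  -8  -5 -14 -11  -8  -4   4   0   9  16  33  26  15   1   2  -3   5  -8 -14 -17  -9  -3  -3  -2   9  14  39  47  39  23]
166 [ -3  -7   0   1  -7  -6 -11  -8 -12 -11  -3   5  21  28  50  55  60  45  21  -1  -1   4  -3  -9 -22 -27 -11   0   2   0   1  11  27  29  23   5]
167 [ -7  -7  -4 -13  -6  -9 -12  -3  10  17  34  47  55  70  72  80  70  47  17   1   2   3  -1  -5 -21 -20 -12   3   0   0   1  10  17  23  10  -6]
168 [ -7  -3  -4  -7   2   7  20  26  49  54  67  73  78  79  79  79  74  33   9  -5  -1   0  -3   1 -15 -22 -11   0  -1   0  -5   0  11  23   5   2]
169 [ -3  -4  10  20  26  43  51  66  75  82  87  88  91  69  67  63  61  30   6  -8  11   0   9   0 -13 -16  -7   2  -4  -1  -2   7  10  20   6  -3]
170 [ 28  29  39  52  70  78  79  77  89  86  93  88  88  80  68  73  60  29 -11
[... 2519 characters left out ...]
-13 -18 -16 -14 -10  -7  -9   0   9   4  -7   0   4  -4   3  -5   3  -1  -2  -1  -2   1   0   0   3]
188 [ -4  -2 -13 -13 -15 -20 -14 -18 -26 -20 -17 -26 -15 -15 -13  -6   0   4   1   4   1  -2   3   0   2   2   1  -2   1   1   5   0   1   0  -2   2]
189 [ -3   0 -27 -20 -17 -23 -12 -23 -18 -26 -15  -8 -19  -8  -7   3  -3   0  -1  -3   0  -6  -4  -2 -16  -1  -1   2  -1   2   9  -5  -4   0   2   2]
190 [  0  -6 -17 -19 -10 -12 -17 -13 -11 -21 -17 -12 -17 -14  -7  -5  -3   1  10   8  -1   9  -8   4  -4   5   4  -7   2  -5  -7  -1  -6  -4   1   0]
191 [ -8  -3 -14 -11 -16 -19 -25  -5 -14 -30 -21 -12 -22  -4  -4   0  -3  -2  -5   2  -5  -1   0   0   7  -1   1   3   0  -9   3   1   8   3   9  13]
```

>>> apply_moves:
  steps: [-0.3, 0, -0.04, 0, 0, 0, 0, -0.4, 0, 0, 0, 0, 0, 0, -0.3, 0, 0, 0, 0, 0, 0, -0.2, 0, 0, 0, 0, 0, 0, -0.1, 0, 0, 0, 0, 0, 0, -0.05, 0, 0, 0, 0, 0, 0, 0, 0, 0, 0, 0, 0, 0]

```text
t: 71.43
tool_pos: [0.5554, 0.2204, 0.0362]
orientation: [-0.015, -3.141, 0.0]
force: [0.4, 0.0, -0.5]
opening: 0.0093
gripper_force: 30.0
```

>>> apply_moves:
  steps: [-0.05, 0, 0, 0, 0, 0, 0, -0.05, 0, 0, 0, 0, 0, 0, 0, 0, 0, 0, 0, 0, 0]

```text
t: 71.68
tool_pos: [0.5582, 0.2205, 0.0363]
orientation: [0.015, 3.142, -0.0]
force: [-0.3, -0.0, 0.1]
opening: 0.0093
gripper_force: 30.0
```

>>> apply_moves:
  steps: [-0.06, 0, 0, 0, 0, 0, 0, -0.06, 0, 0, 0, 0, 0, 0, 0, 0, 0, 0, 0, 0, 0]

```text
t: 71.93
tool_pos: [0.5614, 0.2204, 0.0361]
orientation: [-0.015, -3.14, 0.0]
force: [-2.8, 0.1, -0.5]
opening: 0.0092
gripper_force: 30.0
```

>>> apply_moves:
  steps: [-0.06, 0, 0, 0, 0, 0, 0, 0, 0, 0, 0, 0, 0, 0]

```text
t: 72.1
tool_pos: [0.5633, 0.2204, 0.0361]
orientation: [-0.015, -3.141, 0.0]
force: [-4.0, -0.5, 1.0]
opening: 0.0091
gripper_force: 30.0
```

>>> apply_moves:
  steps: [-0.06, 0, 0, 0, 0, 0, 0, 0, 0, 0, 0, 0, 0, 0]

```text
t: 72.27
tool_pos: [0.5651, 0.2204, 0.0361]
orientation: [-0.015, -3.141, 0.0]
force: [-5.0, 0.5, -0.5]
opening: 0.0088
gripper_force: 30.0
```

>>> apply_moves:
  steps: [-0.05, 0, 0, 0, 0, 0, 0, 0, 0, 0, 0, 0, 0, 0]

```text
t: 72.43
tool_pos: [0.5653, 0.2203, 0.0355]
orientation: [-0.015, -3.138, 0.001]
force: [-8.3, -0.1, 0.0]
opening: 0.009
gripper_force: 30.0
```

>>> apply_moves:
  steps: [-0.05, 0, 0, 0, 0, 0, 0, 0, 0, 0, 0, 0, 0, 0, 0, 0, 0, 0, 0, 0, 0]

```text
t: 72.68
tool_pos: [0.5654, 0.2202, 0.0348]
orientation: [-0.014, -3.135, 0.001]
force: [-11.8, 0.3, 0.8]
opening: 0.0089
gripper_force: 30.0
```

>>> apply_moves:
  steps: [0.1, 0, 0, 0, 0, 0, 0, 0.2, 0, 0, 0, 0, 0, 0, 0.3, 0, 0, 0, 0, 0, 0, 0.4, 0, 0, 0, 0, 0, 0, 0.6, 0, 0, 0, 0, 0, 0, 0.8, 0, 0, 0, 0, 0, 0, 0.9, 0, -0.3, 0, 0, 0, 0, 0.9, 0, -0.6, 0, 0, 0, 0, 0.8, 0, -0.8, 0, 0, 0, 0, 0.2, -0.5, -0.8, 0, 0, 0, 0, 0, -0.8, -0.4, 0, 0, 0, 0, 0, -0.9, 0, 0, 0, 0, 0]

```text
t: 73.68
tool_pos: [0.4141, 0.1567, 0.1278]
orientation: [0.011, 3.133, 0.003]
force: [1.6, -0.2, -0.1]
opening: 0.0093
gripper_force: 30.0
```

>>> apply_moves:
  steps: [0, -1, 0, 0, 0, 0, 0, 0, -1, 0, 0, 0, 0, 0, 0, -1, 0, 0, 0, 0, 0, 0, -1, 0, 0, 0, 0, 0, 0, -1, 0, 0, 0, 0, 0, 0, -1, 0, 0, 0, 0, 0, 0, -0.7, 0, 0, 0, 0, 0, 0, 0, 0, 0, 0, 0, 0]

```text
t: 74.35
tool_pos: [0.4103, -0.0487, 0.124]
orientation: [0.02, 3.139, -0.004]
force: [-0.1, -0.4, 0.1]
opening: 0.0093
gripper_force: 30.0
```

```bash
python3 -c "
from h import *
go([.41,-.05,-.0335],179.4)
print(robot.read_state()['opening'])"; python3 s.py 13 tray_a:.076 stylus:.1
```

```text
t 74.35 turn [-0.02  0.03 -0.02] shift(final frame) [ 0.01 -0.04  5.25] (cur frame) [ 0.03 -0.03  5.25]
0.00932964780097217
74.35 [ 0.4103 -0.0487  0.124 ] [-0.0833 -0.4233  0.1094] [ 0.0154 -0.2068 -0.019 ] 0.00932964780097217
scene tray_a [279.6 222.4] 0.58 [ 0.6029 -0.0747  0.076 ]
scene tray_a [266.3 210.1] 0.57 [ 0.5944 -0.0037  0.076 ]
scene stylus [280.2 207.7] 0.73 [ 0.6267 -0.0377  0.1   ]
scene stylus [227.2 220.3] 0.59 [ 0.4493 -0.0068  0.1   ]
top tray_a [255.  174.4] 0.79 [ 0.6044 -0.0031  0.076 ]
top tray_a [275.  177.3] 0.78 [ 0.5916 -0.0805  0.076 ]
top tray_a [272.5 169.2] 0.74 [ 0.6234 -0.0715  0.076 ]
top tray_a [295.8 173.6] 0.6 [ 0.6044 -0.1613  0.076 ]
top stylus [267.7 219.5] 0.59 [ 0.4296 -0.0489  0.1   ]
```

>>> apply_moves:
  steps: [0, 0, 0.7, 0, 0, 0, 0, 0, 0, 1, 0, 0, 0, 0, 0, 0, 1, 0, 0, 0, 0, 0, 0, 0.9, 0, 0, 0, 0, 0, 0, 0.6, 0, 0, 0, 0, 0, 0, 0.4, 0, 0, 0, 0, 0, 0, 0.25, 0, 0, 0, 0, 0, 0, 0.15, 0, 0, 0, 0, 0, 0, 0.1, 0, 0, 0, 0, 0, 0, 0.05, 0, 0, 0, 0, 0, 0, 0, 0, 0, 0, 0, 0, 0, 0, 0, 0, 0, 0]

```text
t: 75.65
tool_pos: [0.4107, -0.0453, -0.0304]
orientation: [0.015, 3.14, -0.001]
force: [1.0, 0.0, -0.1]
opening: 0.0093
gripper_force: 30.0
```

>>> apply_moves:
  steps: [0, 0, 0.04, 0, 0, 0, 0, 0, 0, 0.03, 0, 0, 0, 0, 0, 0, 0, 0, 0, 0, 0, 0, 0, 0, 0, 0, 0, 0]

```text
t: 75.98
tool_pos: [0.41, -0.0452, -0.0332]
orientation: [0.015, 3.141, -0.0]
force: [0.3, -0.8, 0.5]
opening: 0.0095
gripper_force: 30.0
```

Release, retreat up, and check.

>>> apply_moves:
  steps: [0, 0, 0, 0, 0, 0, 12, 0, 0, 0, 0, 0, 0, 16, 0, 0, 0, 0, 0, 0, 25, 0, 0, 0, 0, 0, 0, 32, 0, 0, -0.2, 0, 0, 0, 32, 0, 0, -0.5, 0, 0, 0, 32, 0, 0, -0.8, 0, 0, 0, 32, 0, 0, -1, 0, 0, 0, 32, 0, 0, -1, 0, 0, 0, 32, 0, 0, -1, 0, 0, 0, 32, 0, 0, -1, 0, 0, 0, 32, 0, 0, 0, 0, 0, 0, 32]

```text
t: 76.98
tool_pos: [0.4137, -0.046, 0.139]
orientation: [0.015, 3.132, -0.004]
force: [0.6, 0.2, 0.6]
opening: 0.0297
gripper_force: 0.0
```

>>> apply_moves:
  steps: [0.5, 0, -1, 0, 0, 0, 32, 0.3, 0, -1, 0, 0, 0, 32, 0, 0, 0, 0, 0, 0, 32, 0, 0, 0, 0, 0, 0, 32, 0, 0, 0, 0, 0, 0, 32, 0, 0, 0, 0, 0, 0, 32, 0, 0, 0, 0, 0, 0, 32, 0, 0, 0, 0, 0, 0, 32]

```text
t: 77.65
tool_pos: [0.3853, -0.0448, 0.1905]
orientation: [-0.015, -3.139, -0.001]
force: [-0.4, 0.2, -0.4]
opening: 0.0297
gripper_force: 0.0
```

```bash
python3 s.py 14 tray_a:.076 tray_a_bail:.148 stylus:0 carriage_handle:.2844; python3 w.py w23 stylus:0 tray_a:.076
```

```text
77.65 [ 0.3853 -0.0448  0.1905] [-0.3956  0.1699 -0.3681] [ 0.0442 -0.1792 -0.0295] 0.029715703963524596
scene tray_a [291.3 239.1] 0.97 [ 0.5964 -0.1548  0.076 ]
scene tray_a [266.6 209.4] 0.78 [ 0.5969 -0.0013  0.076 ]
scene tray_a [280.6 223. ] 0.56 [ 0.6043 -0.0786  0.076 ]
scene tray_a [223.7 213. ] 0.4 [0.4641 0.0522 0.076 ]
scene tray_a_bail [278.5 209.8] 0.93 [ 0.5884 -0.0867  0.148 ]
scene stylus [231.9 251.8] 0.48 [ 0.4398 -0.0511  0.    ]
scene carriage_handle [259.1 154.2] 0.64 [0.5856 0.0324 0.2844]
scene carriage_handle [274.5 229.5] 0.21 [ 0.4622 -0.2656  0.2844]
top tray_a [256.6 171.7] 0.66 [ 0.6148 -0.0095  0.076 ]
top tray_a [295.4 175.2] 0.61 [ 0.5983 -0.1596  0.076 ]
top tray_a [274.1 174.4] 0.48 [ 0.603  -0.0773  0.076 ]
top tray_a [241.2 169.3] 0.4 [0.6254 0.0503 0.076 ]
top tray_a_bail [274.6 171.1] 0.56 [ 0.6083 -0.0771  0.148 ]
top stylus [265.1 220. ] 0.51 [ 0.4244 -0.0393  0.    ]
top carriage_handle [238.8 168.5] 0.7 [0.6052 0.0452 0.2844]
top carriage_handle [266.4 216.7] 0.37 [ 0.445  -0.0429  0.2844]
78.15 [ 0.386  -0.045   0.1918] 179.45776424233387 0.02952003058513055
stylus [259.4 202.1] 0.97 [ 0.4346 -0.0414  0.    ]
tray_a [234.7 332.8] 0.89 [ 0.6046 -0.078   0.076 ]
tray_a [283.1 332.5] 0.75 [ 0.6046 -0.0095  0.076 ]
```

```bash
python3 -c "
from plant import robot
print(robot.close_job())"
```

```text
the job is handed in; nothing more can be done
None
```

I handed the job in at about 78 s. All three trays hang on their hooks, the carriage was pushed to its right-hand stop, the button was pressed home and released, and the stylus lies on the bench. I judged the stop (about 79 mm of travel) and the button press by the measured force and position, and I didn't re-check the button springing back in an image.

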